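# Stack the washed trays zigzag on the tray dryer

### The arm

A 6-joint arm with a two-finger parallel gripper is mounted at the origin on the work surface. World frame = base frame: x ahead of the robot, y to its left, z up, the work surface at z = 0. Lengths are in mm, angles in rad, forces in N, time in s.
With the tool pointing down it reaches from about 300 to 825 mm from the base axis. Payload 5.4 kg.
Tool frame: the origin (TCP) lies between the finger pads; the fingertips stand 22 mm ahead of it and the grasp point (between the pads) lies 3 mm ahead of it (r.tip_reach is the y of the fingertips in the tool frame, in mm); y points along the fingers, x is the direction in which the jaws open and shut, and the axes are right-handed (so a half turn about y gives the same grasp; the last joint's range is limited). The gripper opens to 92 mm and grips with 3 to 60 N. Pads are 20 mm wide; open, the fingers measure 128 mm over their backs; the gripper's body (75 mm by 189 mm) begins 69 mm behind the grasp point.
Start: joints at [1.117, 0.158, 1.597, -0, 1.386, -0.21], TCP at [138.811, 557.976, 214.601] pointing down, gripper open.
Joint ranges: [-2.91, 2.91], [-0.94, 2.29], [0.18, 2.7], [-1.29, 4.43], [0.17, 2.64], [-3, 3]. Speed limits (rad/s): [2.57, 2.57, 3.14, 3.14, 3.14, 3.14].

### API

Orientations are given as a 3x3 rotation matrix whose columns are the frame's x, y, z axes.
In Python, from station import r gives the robot as it stands.
- The arm moves only by the shell command python3 -m creep 'ROWS' [FORCE]. ROWS is JSON, a list of rows, each an object with "twist": the turn, a rotation vector about the tool's x, y, z in rad, a list of three; "slide": the shift along the tool's x, y, z in mm, a list of three; "jaw": the closure in counts, from 0 (fully open) to 255 (shut). In form: [{"twist": [wx, wy, wz], "slide": [x, y, z], "jaw": jaw}, ...]. A call has 1 to 10 rows; each row is the pose to reach, as a shift and turn from the pose commanded when the call began, along the tool's axes at that moment; what a row does not reach only later rows make up. A row lasts 1/10 s, in which the tool goes at most 50 mm and 8.59 degrees, less where a joint would pass 70% of its speed; a pose out of reach is approached as far as the arm can. A call with a gripper value outside its range is refused whole. The fingers move at their own pace and stop on an object; FORCE is the grip in N (left out, the last holds). Time passes only in rows, so rows that repeat a pose let the fingers close. It gives the time, the measured TCP pose, the force and the opening at its end, in the units of the state.
- r.state(): the state, without advancing time (a new reading comes with each control period).
- r.read_camera(name): name is "scene" or "side" or "wrist"; returns a dict with "frame" (384x512x3 uint8, blue, green, red), "depth" (384x512 float32, mm along the optical axis (not along the pixel's ray), 0 where there is no reading), "fx", "fy", "cx", "cy" (pixels), "eye" and "rotation" of the camera in the world. Camera axes: x right, y up, looking along -z (the intrinsics and any distortion apply to the point x, -y, -z); pixel columns grow to the right and rows downward; lengths in mm; the calibration is good to about 2 mm. A picture is of the moment at which its call begins.
- r.close_job(): hands the job in, once; it reports no verdict.
The state is a dict: "clock": time; "q": joint angles; "qd": joint speeds; "joint_efforts": joint torques, N m; "position": TCP position; "tcp_rot": TCP orientation; "force": force on the tool from outside, world axes, zero at the start; "wrist_torque": the same for the moment, N m; "grip_width": opening from 0.0 (shut) to 1.0 (fully open).
Only numpy, scipy, OpenCV 4.12 (cv2) and the standard library are available. Lean on these libraries where they do the work, as an engineer would, in place of code of your own. Each camera call takes 0.05 s, during which the arm holds its last target.

### The job

Switch the tray dryer off with its toggle (lean it towards you, the robot's side), then stack all the white trays upright on its grille in a zigzag, lengthwise along the grille: the lowest flush with the grille's end nearest the switch, the next resting on its rim but shifted about 2.5 cm so that it is flush with the grille's other end, the third straight above the first, and so on. Lay the aluminium cover squarely on the topmost tray, and only then switch the dryer on again (lever away from you). Leave the mug, jar and bowl where they are.

Things in the scene. Friction and masses are not known exactly. Their poses are not given: they have to be found in the camera images.
- deck (a point): centre of the top face of the dark slotted grille on the tray dryer; the grille is 154 mm long (y axis) and 90 mm wide (x axis), its top 44 mm above the counter. The dryer is a fixed low grey cabinet, 360 mm along y, 140 mm along x, its top 40 mm above the counter, 4 mm below the grille top. z is up; -y points along the cabinet towards the switch end, +x away from the robot's side.
- switch (a joint): dryer's toggle switch, 0 = lever upright, +0.6 = ON stop (leaning to the deck's +x, away from the robot), -0.6 = OFF stop (leaning to -x, towards the robot). It turns about the y axis. Over-centre: pushed a little past upright, it falls to that stop and stays; about 1.5 N sideways at its tip moves it.
- switch_tip (a point): tip of the switch lever: 68 mm above its pivot; the black grip, the upper 28 mm, is 30 mm wide (y) and 14 mm thick (x); below it a steel blade 24 mm wide and 9 mm thick.
- switch_pivot (a point): pivot of the switch lever, 52 mm above the counter and 12 mm above the cabinet's top, 230 mm from the grille centre towards the cabinet's -y end; fixed to the cabinet, axes as those of the deck. Two steel cheeks beside the blade reach 10 mm above the pivot.
- tray1_mid (a point): centre, half-way up the walls, of a white tray, 130 mm long (y), 90 mm wide (x), walls 48 mm high (z), 3 mm thick like the floor; 0.16 kg. A solid partition, 12 mm thick, crosses the middle (along x), its top 8 mm below the rim: the grip, pinched along y, fingers in the two compartments (each open 56 mm along y, 64 mm along x). May be absent; see tray2 for its underside.
- tray2_mid (a point): as tray1, may be absent. All trays: same end for end; long rims have inward lips, 13 mm wide. A keel under the floor, 44 mm (x) by 56 mm (y), 5 mm deep, drops loosely between the lips below (10 mm to spare either side across), so floors rest on lips and each tray adds 48 mm. On counter or grille a tray stands on its keel, this point 29 mm up.
- tray3_mid (a point): as tray1: centre of another tray of the same kind; may be absent.
- tray4_mid (a point): as tray1: centre of another tray of the same kind; may be absent.
- tray5_mid (a point): as tray1: centre of another tray of the same kind; may be absent.
- cover_grip (a point): centre of the upright black handle, 12 mm thick (y), 50 mm wide (x), 48 mm high, on the middle of the flat aluminium cover plate, 130 mm (y) by 90 mm (x), 6 mm thick; this point is 30 mm above the plate's underside, which rests on a tray's rim; a keel like the trays' is under it, so on the counter this point is 35 mm up. About 0.18 kg.
- mug: bystander: white mug, 76 mm across, 85 mm tall, origin at the underside's centre; leave alone.
- jar: bystander: amber jar, 60 mm across, 90 mm tall, origin at the underside's centre; leave alone.
- bowl: bystander: white bowl, 90 mm across, 45 mm tall, origin at the underside's centre; leave alone.
Things that resemble listed ones, but are neither listed nor needed, are in the scene too. Leave any pink or turquoise look-alike of the part that bears cover_grip alone.

How it is judged (in metres and radians):
On the way, in this order (a step that is already met when the one before it is completed fails the run):
1. the dryer is switched off (value of joint switch below -0.45 rad), for 0.2 s.
2. all trays stand zigzag on the grille with the cover on top, the dryer still off (x of tray1_mid in the frame of deck between -0.01 and 0.01 m and angle between each of tray1_mid, tray2_mid, tray3_mid, tray4_mid, tray5_mid, cover_grip's own z axis and vertical below 0.05 rad and angle between the y axis of each of tray1_mid, tray2_mid, tray3_mid, tray4_mid, tray5_mid, cover_grip and the y axis of deck, either way round below 0.17 rad and ((z of tray1_mid in the frame of deck between 0.024 and 0.034 m and y of tray1_mid in the frame of deck between -0.02 and -0.004 m) or (z of tray1_mid in the frame of deck between 0.072 and 0.082 m and y of tray1_mid in the frame of deck between 0.004 and 0.02 m) or (z of tray1_mid in the frame of deck between 0.12 and 0.13 m and y of tray1_mid in the frame of deck between -0.02 and -0.004 m) or (z of tray1_mid in the frame of deck between 0.168 and 0.178 m and y of tray1_mid in the frame of deck between 0.004 and 0.02 m) or (z of tray1_mid in the frame of deck between 0.216 and 0.226 m and y of tray1_mid in the frame of deck between -0.02 and -0.004 m)) and x of tray2_mid in the frame of deck between -0.01 and 0.01 m and ((z of tray2_mid in the frame of deck between 0.024 and 0.034 m and y of tray2_mid in the frame of deck between -0.02 and -0.004 m) or (z of tray2_mid in the frame of deck between 0.072 and 0.082 m and y of tray2_mid in the frame of deck between 0.004 and 0.02 m) or (z of tray2_mid in the frame of deck between 0.12 and 0.13 m and y of tray2_mid in the frame of deck between -0.02 and -0.004 m) or (z of tray2_mid in the frame of deck between 0.168 and 0.178 m and y of tray2_mid in the frame of deck between 0.004 and 0.02 m) or (z of tray2_mid in the frame of deck between 0.216 and 0.226 m and y of tray2_mid in the frame of deck between -0.02 and -0.004 m)) and x of tray3_mid in the frame of deck between -0.01 and 0.01 m and ((z of tray3_mid in the frame of deck between 0.024 and 0.034 m and y of tray3_mid in the frame of deck between -0.02 and -0.004 m) or (z of tray3_mid in the frame of deck between 0.072 and 0.082 m and y of tray3_mid in the frame of deck between 0.004 and 0.02 m) or (z of tray3_mid in the frame of deck between 0.12 and 0.13 m and y of tray3_mid in the frame of deck between -0.02 and -0.004 m) or (z of tray3_mid in the frame of deck between 0.168 and 0.178 m and y of tray3_mid in the frame of deck between 0.004 and 0.02 m) or (z of tray3_mid in the frame of deck between 0.216 and 0.226 m and y of tray3_mid in the frame of deck between -0.02 and -0.004 m)) and x of tray4_mid in the frame of deck between -0.01 and 0.01 m and ((z of tray4_mid in the frame of deck between 0.024 and 0.034 m and y of tray4_mid in the frame of deck between -0.02 and -0.004 m) or (z of tray4_mid in the frame of deck between 0.072 and 0.082 m and y of tray4_mid in the frame of deck between 0.004 and 0.02 m) or (z of tray4_mid in the frame of deck between 0.12 and 0.13 m and y of tray4_mid in the frame of deck between -0.02 and -0.004 m) or (z of tray4_mid in the frame of deck between 0.168 and 0.178 m and y of tray4_mid in the frame of deck between 0.004 and 0.02 m) or (z of tray4_mid in the frame of deck between 0.216 and 0.226 m and y of tray4_mid in the frame of deck between -0.02 and -0.004 m)) and x of tray5_mid in the frame of deck between -0.01 and 0.01 m and ((z of tray5_mid in the frame of deck between 0.024 and 0.034 m and y of tray5_mid in the frame of deck between -0.02 and -0.004 m) or (z of tray5_mid in the frame of deck between 0.072 and 0.082 m and y of tray5_mid in the frame of deck between 0.004 and 0.02 m) or (z of tray5_mid in the frame of deck between 0.12 and 0.13 m and y of tray5_mid in the frame of deck between -0.02 and -0.004 m) or (z of tray5_mid in the frame of deck between 0.168 and 0.178 m and y of tray5_mid in the frame of deck between 0.004 and 0.02 m) or (z of tray5_mid in the frame of deck between 0.216 and 0.226 m and y of tray5_mid in the frame of deck between -0.02 and -0.004 m)) and x of cover_grip in the frame of deck between -0.01 and 0.01 m and ((z of cover_grip in the frame of deck between 0.174 and 0.184 m and y of cover_grip in the frame of deck between -0.02 and -0.004 m) or (z of cover_grip in the frame of deck between 0.222 and 0.232 m and y of cover_grip in the frame of deck between 0.004 and 0.02 m) or (z of cover_grip in the frame of deck between 0.27 and 0.28 m and y of cover_grip in the frame of deck between -0.02 and -0.004 m)) and value of joint switch below -0.45 rad), for 0.3 s.
3. the dryer is switched on again (value of joint switch above 0.45 rad), for 0.2 s.
At the end, for the whole second after the job is handed in: Every tray upright (0.05 rad), along the grille (0.17 rad), centred across it (10 mm); 1st, 3rd, 5th 12 mm off its centre towards the switch, 2nd, 4th 12 mm the other way, within 8 mm; heights within 5 mm. Cover straight above the top tray likewise. Switch above 0.45 rad (x of tray1_mid in the frame of deck between -0.01 and 0.01 m and angle between each of tray1_mid, tray2_mid, tray3_mid, tray4_mid, tray5_mid, cover_grip's own z axis and vertical below 0.05 rad and angle between the y axis of each of tray1_mid, tray2_mid, tray3_mid, tray4_mid, tray5_mid, cover_grip and the y axis of deck, either way round below 0.17 rad and ((z of tray1_mid in the frame of deck between 0.024 and 0.034 m and y of tray1_mid in the frame of deck between -0.02 and -0.004 m) or (z of tray1_mid in the frame of deck between 0.072 and 0.082 m and y of tray1_mid in the frame of deck between 0.004 and 0.02 m) or (z of tray1_mid in the frame of deck between 0.12 and 0.13 m and y of tray1_mid in the frame of deck between -0.02 and -0.004 m) or (z of tray1_mid in the frame of deck between 0.168 and 0.178 m and y of tray1_mid in the frame of deck between 0.004 and 0.02 m) or (z of tray1_mid in the frame of deck between 0.216 and 0.226 m and y of tray1_mid in the frame of deck between -0.02 and -0.004 m)) and x of tray2_mid in the frame of deck between -0.01 and 0.01 m and ((z of tray2_mid in the frame of deck between 0.024 and 0.034 m and y of tray2_mid in the frame of deck between -0.02 and -0.004 m) or (z of tray2_mid in the frame of deck between 0.072 and 0.082 m and y of tray2_mid in the frame of deck between 0.004 and 0.02 m) or (z of tray2_mid in the frame of deck between 0.12 and 0.13 m and y of tray2_mid in the frame of deck between -0.02 and -0.004 m) or (z of tray2_mid in the frame of deck between 0.168 and 0.178 m and y of tray2_mid in the frame of deck between 0.004 and 0.02 m) or (z of tray2_mid in the frame of deck between 0.216 and 0.226 m and y of tray2_mid in the frame of deck between -0.02 and -0.004 m)) and x of tray3_mid in the frame of deck between -0.01 and 0.01 m and ((z of tray3_mid in the frame of deck between 0.024 and 0.034 m and y of tray3_mid in the frame of deck between -0.02 and -0.004 m) or (z of tray3_mid in the frame of deck between 0.072 and 0.082 m and y of tray3_mid in the frame of deck between 0.004 and 0.02 m) or (z of tray3_mid in the frame of deck between 0.12 and 0.13 m and y of tray3_mid in the frame of deck between -0.02 and -0.004 m) or (z of tray3_mid in the frame of deck between 0.168 and 0.178 m and y of tray3_mid in the frame of deck between 0.004 and 0.02 m) or (z of tray3_mid in the frame of deck between 0.216 and 0.226 m and y of tray3_mid in the frame of deck between -0.02 and -0.004 m)) and x of tray4_mid in the frame of deck between -0.01 and 0.01 m and ((z of tray4_mid in the frame of deck between 0.024 and 0.034 m and y of tray4_mid in the frame of deck between -0.02 and -0.004 m) or (z of tray4_mid in the frame of deck between 0.072 and 0.082 m and y of tray4_mid in the frame of deck between 0.004 and 0.02 m) or (z of tray4_mid in the frame of deck between 0.12 and 0.13 m and y of tray4_mid in the frame of deck between -0.02 and -0.004 m) or (z of tray4_mid in the frame of deck between 0.168 and 0.178 m and y of tray4_mid in the frame of deck between 0.004 and 0.02 m) or (z of tray4_mid in the frame of deck between 0.216 and 0.226 m and y of tray4_mid in the frame of deck between -0.02 and -0.004 m)) and x of tray5_mid in the frame of deck between -0.01 and 0.01 m and ((z of tray5_mid in the frame of deck between 0.024 and 0.034 m and y of tray5_mid in the frame of deck between -0.02 and -0.004 m) or (z of tray5_mid in the frame of deck between 0.072 and 0.082 m and y of tray5_mid in the frame of deck between 0.004 and 0.02 m) or (z of tray5_mid in the frame of deck between 0.12 and 0.13 m and y of tray5_mid in the frame of deck between -0.02 and -0.004 m) or (z of tray5_mid in the frame of deck between 0.168 and 0.178 m and y of tray5_mid in the frame of deck between 0.004 and 0.02 m) or (z of tray5_mid in the frame of deck between 0.216 and 0.226 m and y of tray5_mid in the frame of deck between -0.02 and -0.004 m)) and x of cover_grip in the frame of deck between -0.01 and 0.01 m and ((z of cover_grip in the frame of deck between 0.174 and 0.184 m and y of cover_grip in the frame of deck between -0.02 and -0.004 m) or (z of cover_grip in the frame of deck between 0.222 and 0.232 m and y of cover_grip in the frame of deck between 0.004 and 0.02 m) or (z of cover_grip in the frame of deck between 0.27 and 0.28 m and y of cover_grip in the frame of deck between -0.02 and -0.004 m)) and value of joint switch above 0.45 rad); the robot touches nothing.
It fails at once if the mug is disturbed (moved over 4 cm) (distance of mug from where it was at the start of the episode above 0.04 m).
It fails at once if the jar is disturbed (moved over 4 cm) (distance of jar from where it was at the start of the episode above 0.04 m).
It fails at once if the bowl is disturbed (moved over 4 cm) (distance of bowl from where it was at the start of the episode above 0.04 m).
Of tray1, tray2, tray3, tray4, tray5 only 3 to 5 are there at a start; the rules pass over those that are not, and their reading is None.
At some moment in a run one of tray1, tray2, tray3, tray4, tray5, cover may be knocked a few centimetres aside while the robot is not near it.
It also fails if it takes over 210 s, if anything falls off the work surface, if the arm or the gripper's body presses on something with over 40 N, if the wrist force passes 120 N, or if a joint passes its speed limit or range.

## Working session

There is one attempt and no reset: what is moved stays moved. The work goes in short steps, Python scripts to look and compute and a shell command to move; the robot and the scene stay as the last step left them, time stands still between calls to the robot, and variables do not carry over. Pictures are saved under pics/ and viewed, and the job is handed in when it is done.

```bash
ls; mkdir -p pics
cat > h.py <<'E'
import numpy as np, cv2
from station import r
def shot(n,tag):
    c=r.read_camera(n); cv2.imwrite(f'pics/{tag}.png',c['frame']); np.savez(f'/tmp/{tag}.npz',**{k:np.asarray(v) for k,v in c.items()}); return c
def load(tag):
    d=np.load(f'/tmp/{tag}.npz'); return {k:d[k] for k in d}
def cloud(c):
    h,w=c['depth'].shape; v,u=np.mgrid[0:h,0:w]; d=c['depth'].astype(float)
    p=np.stack([(u-c['cx'])/c['fx']*d,-(v-c['cy'])/c['fy']*d,-d],-1)
    P=p@np.asarray(c['rotation']).T+np.asarray(c['eye']); P[d<=0]=np.nan; return P
def ray(c,u,v,z):
    d=np.asarray(c['rotation'])@np.array([(u-c['cx'])/c['fx'],-(v-c['cy'])/c['fy'],-1.]); e=np.asarray(c['eye'])
    return e+d*(z-e[2])/d[2]
E
python3 - <<'E'
from h import *
s=r.state(); print({k:np.round(v,3).tolist() for k,v in s.items()})
for n in ['scene','side','wrist']:
    c=shot(n,n+'0'); print(n,[ (k,np.round(c[k],2).tolist()) for k in c if k not in('frame','depth')])
E
```

```text
pics
{'clock': 0.0, 'q': [1.117, 0.159, 1.598, -0.0, 1.386, -0.21], 'qd': [0.001, 0.001, -0.002, 0.001, -0.002, -0.0], 'joint_efforts': [-0.001, -38.557, -32.211, 0.07, 0.038, -0.0], 'position': [138.53, 557.4, 213.604], 'tcp_rot': [[0.241, -0.001, -0.97], [0.97, -0.002, 0.241], [-0.002, -1.0, 0.0]], 'force': [0.307, 0.427, -0.396], 'wrist_torque': [0.006, 0.014, 0.039], 'grip_width': 1.0}
scene [('fx', 458.05), ('fy', 458.05), ('cx', 248.65), ('cy', 198.47), ('eye', [1470.7, -44.97, 1048.41]), ('rotation', [[0.01, -0.72, 0.69], [1.0, 0.0, -0.01], [0.01, 0.69, 0.72]])]
side [('fx', 346.65), ('fy', 346.65), ('cx', 254.08), ('cy', 190.64), ('eye', [226.24, -665.36, 721.85]), ('rotation', [[0.91, 0.28, -0.31], [-0.42, 0.59, -0.69], [-0.01, 0.76, 0.65]])]
wrist [('fx', 286.69), ('fy', 286.69), ('cx', 254.27), ('cy', 188.92), ('eye', [58.81, 576.53, 385.58]), ('rotation', [[0.24, -0.93, -0.28], [0.97, 0.23, 0.07], [-0.0, -0.29, 0.96]])]
```

View pics/scene0.png

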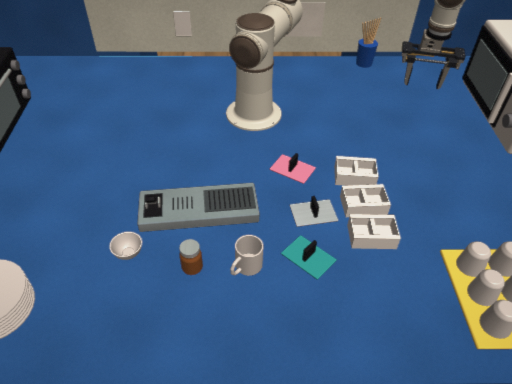

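View pics/side0.png

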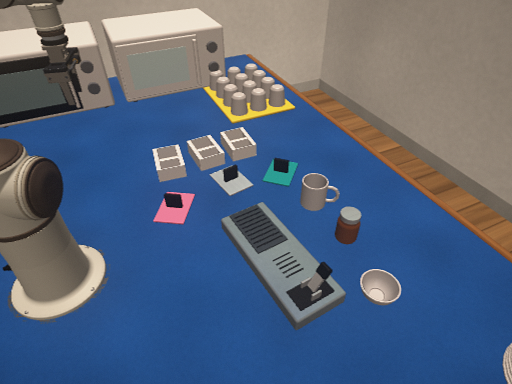

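View pics/wrist0.png

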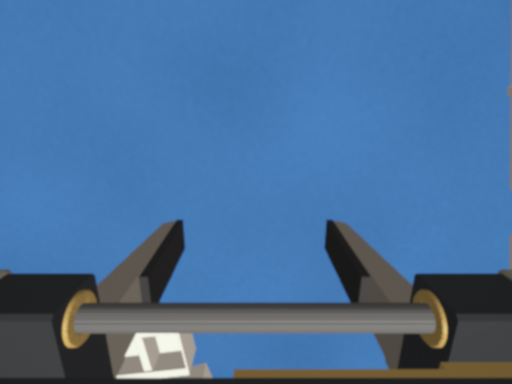

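The scene shows three white trays at about (357,171), (365,200) and (374,232). The aluminium cover is at (315,212), between the pink and turquoise look-alikes. The dryer is at (198,205) with its switch at (153,203), and the bowl, jar and mug stand in front of it. Next I'll measure them.

```bash
cat >> h.py <<'E'
def topdown(tags,f,xr=(200,800),yr=(-600,600)):
    pts=[]
    for t in tags:
        c=load(t); P=cloud(c); m=f(P,c['frame']); pts.append(P[m])
    return np.vstack(pts)
def comps(mask,minarea=60):
    n,l,s,ce=cv2.connectedComponentsWithStats(mask.astype(np.uint8)); return [(l==i) for i in range(1,n) if s[i,4]>=minarea]
def rect(p):
    (cx,cy),(w,h),a=cv2.minAreaRect(p[:,:2].astype(np.float32)); 
    if w<h: w,h=h,w; a+=90
    return np.round([cx,cy,w,h,(a+90)%180-90],1)
def tab(tag):
    c=load(tag);P=cloud(c);z=P[...,2];f=c['frame'];hsv=cv2.cvtColor(f,cv2.COLOR_BGR2HSV)
    base=(P[...,0]>150)&(P[...,0]<850)&(abs(P[...,1])<620)
    for m in comps(base&(z>7)&(z<150),40):
        p=P[m]; u=np.argwhere(m).mean(0)[::-1]
        top=np.percentile(p[:,2],97)
        q=p[p[:,2]>top-8]
        print(tag,'px',u.round(),'n',m.sum(),'top',top.round(1),'rect all',rect(p),'rect top',rect(q),'hsv',np.median(hsv[m],0))
E
python3 - <<'E'
from h import *
tab('scene0');tab('side0')
E
```

```text
scene0 px [292. 168.] n 691 top 57.1 rect all [324.4 121.3 130.4  97.4  57.5] rect top [326.2 121.2  47.1  12.5 -30.5] hsv [173. 108. 234.]
scene0 px [365. 204.] n 3864 top 54.7 rect all [487.3 326.3 361.5 138.9   0.8] rect top [486.8 326.5 360.3 138.3   0.7] hsv [ 15.  32. 164.]
scene0 px [197. 206.] n 4708 top 47.7 rect all [ 510.3 -182.4  359.8  148.6  -84. ] rect top [ 512.2 -182.   354.9  138.6  -84. ] hsv [ 81.  16. 107.]
scene0 px [313. 212.] n 920 top 57.6 rect all [526.2 170.3 129.6  92.8 -81.1] rect top [527.7 170.2  50.5  13.    8.1] hsv [ 50.   7. 183.]
scene0 px [125. 244.] n 626 top 47.2 rect all [ 673.3 -370.7   89.6   88.   -43.2] rect top [ 673.3 -370.7   89.6   88.   -43.2] hsv [ 14.  33. 188.]
scene0 px [247. 255.] n 1006 top 85.4 rect all [719.1 -42.7 101.6  78.3 -70.1] rect top [ 7.136e+02 -3.010e+01  7.640e+01  7.230e+01  5.000e-01] hsv [ 14.  33. 143.]
scene0 px [309. 257.] n 1176 top 58.1 rect all [693.2 137.6 131.5  92.6  46.9] rect top [694.1 137.6  51.6  11.8 -42.4] hsv [ 87.5 165.  158. ]
scene0 px [190. 256.] n 670 top 92.4 rect all [ 723.6 -186.6   57.  
[... 1469 characters left out ...]
 rect all [323.7 124.8 132.9  90.9  57.9] rect top [323.5 123.3  48.8  13.5 -30.5] hsv [173. 117. 236.]
side0 px [283. 265.] n 7381 top 80.8 rect all [ 507.2 -180.2  360.2  140.5  -84.2] rect top [ 547.  -311.3   35.8   29.4   -6.3] hsv [ 99.  21. 116.]
side0 px [348. 224.] n 743 top 91.7 rect all [ 717.2 -186.9   57.3   57.    88.5] rect top [ 717.9 -185.5   52.1   51.5   73.4] hsv [  8. 106.  84.]
side0 px [381. 285.] n 993 top 46.3 rect all [ 672.7 -369.4   88.7   87.8   83.7] rect top [ 672.7 -369.4   88.7   87.8   83.7] hsv [ 12.  40. 157.]
side0 px [508. 361.] n 224 top 46.1 rect all [ 797.8 -599.1   69.9    8.8   34.5] rect top [ 786.4 -604.5   43.3    4.3   39.9] hsv [ 13.  45. 177.]
```

Run:
```python
from h import *
for t in ['scene0','side0']:
    c=load(t);P=cloud(c);z=P[...,2];g=c['frame'].max(2)
    reg=(abs(P[...,0]-510)<140)&(abs(P[...,1]+181)<210)&(z>30)&(z<56)
    cab=[m for m in comps(reg,500)][0]
    print(t,'cab',rect(P[cab&(z>37)]), np.median(z[cab]))
    # by ray at z=40 contour
    for m in comps(cab&(g<75),150):
        m2=cv2.morphologyEx(m.astype(np.uint8),cv2.MORPH_CLOSE,np.ones((7,7)))>0
        print('dark',np.argwhere(m).mean(0)[::-1].round(),m.sum(),rect(P[m2&cab]),np.median(z[m]))
    L=(abs(P[...,0]-530)<90)&(P[...,1]<-250)&(P[...,1]>-400)&(z>60)&(z<130)
    for m in comps(L,20): print('lever',P[m].mean(0).round(1),P[m].min(0).round(),P[m].max(0).round(), rect(P[m&(z>90)]) if (m&(z>90)).sum()>5 else '')
a=load('scene0')['frame'][175:245,125:275];b=load('side0')['frame'][195:325,210:350]
cv2.imwrite('pics/z1.png',cv2.resize(a,None,fx=5,fy=5,interpolation=2));cv2.imwrite('pics/z2.png',cv2.resize(b,None,fx=4,fy=4,interpolation=2))
```

```text
scene0 cab [ 511.3 -182.2  357.7  142.1  -84. ] 40.65868324769724
dark [231. 199.] 784 [500.2 -86.9 144.   90.2 -84.7] 43.807962734633236
dark [153. 207.] 291 [ 522.9 -317.    98.9   51.7    6.9] 41.662757046846195
lever [ 555.7 -313.    97.2] [ 531. -335.   60.] [ 569. -298.  112.] [ 559.9 -311.1   31.2   17.7  -68.7]
side0 cab [ 507.5 -179.8  359.2  139.   -84.1] 40.84873487569041
dark [255. 226.] 888 [496.3 -80.8 142.4  88.3 -84.1] 44.38235180672564
dark [308. 295.] 612 [ 521.3 -314.3   94.8   55.     5.5] 42.33927279050613
lever [ 540.2 -312.3   87.1] [ 507. -326.   60.] [ 565. -292.  112.] [ 552.6 -310.8   30.1   25.3  -81.6]
lever [ 522.8 -333.2   61.8] [ 511. -337.   60.] [ 535. -330.   64.]
```

View pics/z1.png

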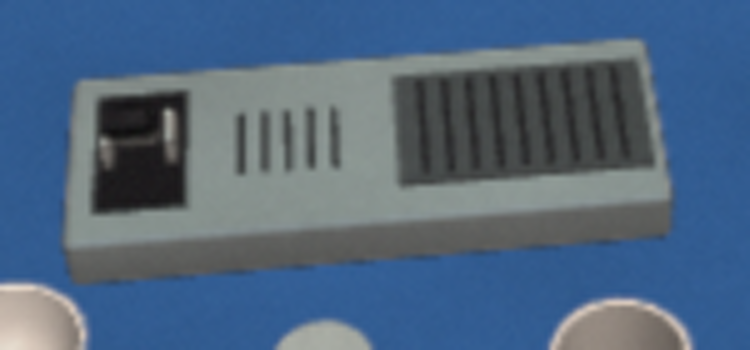

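View pics/z2.png

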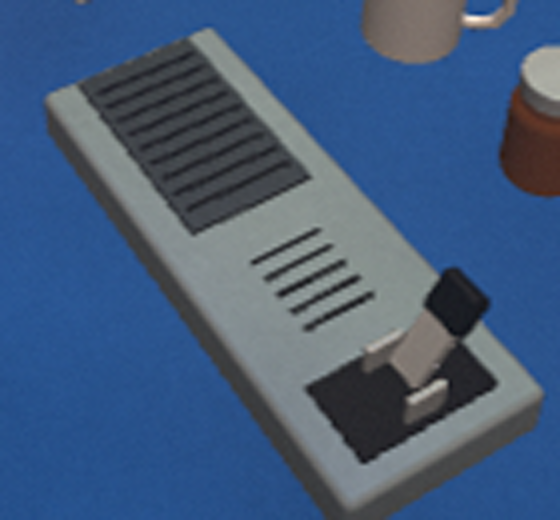

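The crops show the grille corners at z1 (393,77),(638,60),(655,165),(402,186) and z2 (80,87),(188,38),(313,180),(195,234). The lever leans away from the robot, so the dryer is on.

Run:
```python
from h import *
for t,cs,o,f in [('scene0',[(393,77),(638,60),(655,165),(402,186)],(125,175),5),('side0',[(80,87),(188,38),(313,180),(195,234)],(210,195),4)]:
    c=load(t); Q=np.array([ray(c,(u+.5)/f-.5+o[0],(v+.5)/f-.5+o[1],44)[:2] for u,v in cs]); print(t,Q.round(1).tolist(),Q.mean(0).round(1),[np.linalg.norm(Q[i]-Q[(i+1)%4]).round(1) for i in range(4)], rect(Q))
```

```text
scene0 [[463.0, -167.8], [448.6, -15.6], [538.3, -6.9], [554.5, -157.2]] [501.1 -86.9] [np.float64(152.9), np.float64(90.1), np.float64(151.2), np.float64(92.1)] [501.5 -87.3 152.9  92.1 -84.5]
side0 [[445.7, -17.5], [534.2, -4.8], [549.5, -160.7], [462.0, -167.8]] [497.8 -87.7] [np.float64(89.4), np.float64(156.6), np.float64(87.8), np.float64(151.2)] [497.4 -87.1 156.6  89.3 -84.4]
```

```bash
cat >> h.py <<'E'
DECK=np.array([499.5,-87.5,44.]); YAW=np.deg2rad(95.95)
DY=np.array([np.cos(YAW),np.sin(YAW),0]); DX=np.array([DY[1],-DY[0],0])
def d2w(x,y,z): return DECK+DX*x+DY*y+np.array([0,0,z])
def w2d(p): d=np.asarray(p)-DECK; return np.array([d@DX,d@DY,d[2]])
def go(target,yawdeg=95.95):
    s=r.state(); R=np.array(s['tcp_rot']); p=np.array(s['position'])
    from scipy.spatial.transform import Rotation as Ro
    a=np.deg2rad(yawdeg); X=np.array([np.cos(a),np.sin(a),0]);Y=np.array([0,0,-1.]);T=np.stack([X,Y,np.cross(X,Y)],1)
    print('slide',(R.T@(np.array(target)-p)).round(1),'twist',Ro.from_matrix(R.T@T).as_rotvec().round(3),'at',p.round(1),'dist',np.linalg.norm(np.array(target)-p).round(),'deckpos',w2d(p).round(1))
E
python3 - <<'E'
from h import *
t=d2w(85,-230,0);t[2]=165;print(t);go(t)
E
```

```text
[ 607.88400656 -307.44978318  165.        ]
slide [-726.1   49.7 -664.3] twist [-0.001 -0.348 -0.001] at [138.6 557.6 213.9] dist 985.0 deckpos [-292.1  679.   169.9]
```

```bash
R='';
python3 -m creep '[{"twist":[0,-0.1,0],"slide":[-30,0,-27],"jaw":255},{"twist":[0,-0.2,0],"slide":[-66,0,-60],"jaw":255},{"twist":[0,-0.3,0],"slide":[-102,0,-93],"jaw":255},{"twist":[0,-0.348,0],"slide":[-138,0,-126],"jaw":255},{"twist":[0,-0.348,0],"slide":[-174,0,-159],"jaw":255},{"twist":[0,-0.348,0],"slide":[-210,0,-192],"jaw":255},{"twist":[0,-0.348,0],"slide":[-246,0,-225],"jaw":255},{"twist":[0,-0.348,0],"slide":[-282,0,-258],"jaw":255},{"twist":[0,-0.348,0],"slide":[-318,0,-291],"jaw":255},{"twist":[0,-0.348,0],"slide":[-344,0,-315],"jaw":255}]' 10
python3 - <<'E'
from h import *
t=d2w(85,-230,0);t[2]=165;go(t)
E
```

```text
clock: 1.15
position: [362.2, 145.7, 214.6]
tcp_rot: [[-0.102, 0.001, -0.995], [0.995, -0.0, -0.102], [-0.0, -1.0, -0.001]]
force: [1.0, 0.7, 0.8]
grip_width: 0.155
slide [-475.8   49.9 -198.1] twist [ 0.001 -0.001 -0.   ] at [362.2 145.7 214.6] dist 518.0 deckpos [-112.4  246.2  170.6]
```

```bash
python3 -m creep '[{"twist":[0,0,0],"slide":[-40,0,-17],"jaw":255},{"twist":[0,0,0],"slide":[-86,0,-36],"jaw":255},{"twist":[0,0,0],"slide":[-132,0,-55],"jaw":255},{"twist":[0,0,0],"slide":[-178,0,-74],"jaw":255},{"twist":[0,0,0],"slide":[-224,0,-93],"jaw":255},{"twist":[0,0,0],"slide":[-270,0,-112],"jaw":255},{"twist":[0,0,0],"slide":[-316,0,-131],"jaw":255},{"twist":[0,0,0],"slide":[-362,0,-150],"jaw":255},{"twist":[0,0,0],"slide":[-408,0,-169],"jaw":255},{"twist":[0,0,0],"slide":[-445,0,-184],"jaw":255}]'
python3 -m creep '[{"twist":[0,0,0],"slide":[-20,20,-9],"jaw":255},{"twist":[0,0,0],"slide":[-31,50,-14],"jaw":255},{"twist":[0,0,0],"slide":[-31,50,-14],"jaw":255},{"twist":[0,0,0],"slide":[-31,50,-14],"jaw":255}]'
python3 - <<'E'
from h import *
shot('side','sw1')
t=d2w(85,-230,0);t[2]=102;go(t)
print(r.state()['q'])
E
```

```text
clock: 2.15
position: [591.3, -277.8, 213.8]
tcp_rot: [[-0.103, -0.001, -0.995], [0.995, 0.0, -0.103], [0.0, -1.0, 0.001]]
force: [0.4, -0.2, 0.8]
grip_width: 0.004
clock: 2.55
position: [607.2, -304.0, 163.9]
tcp_rot: [[-0.104, -0.002, -0.995], [0.995, 0.002, -0.104], [0.002, -1.0, 0.002]]
force: [0.0, 0.1, 0.2]
grip_width: 0.004
slide [-3.2 63.6  0.5] twist [ 0.     0.001 -0.   ] at [ 608.  -304.2  165.6] dist 64.0 deckpos [  85.5 -226.8  121.6]
[-6.41256659e-01  4.61059540e-01  1.32147621e+00  1.65831098e-04
  1.35864607e+00 -2.31671431e+00]
```

View pics/sw1.png

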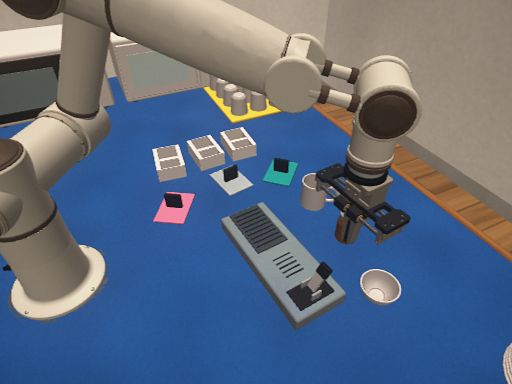

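The gripper is closed on the far side of the lever, which is at (318,275). I'll descend, then push towards the robot.

```bash
python3 -m creep '[{"twist":[0,0,0],"slide":[-3,30,0],"jaw":255},{"twist":[0,0,0],"slide":[-3,62,0],"jaw":255},{"twist":[0,0,0],"slide":[-3,62,5],"jaw":255},{"twist":[0,0,0],"slide":[-3,62,20],"jaw":255},{"twist":[0,0,0],"slide":[-3,62,35],"jaw":255},{"twist":[0,0,0],"slide":[-3,62,50],"jaw":255},{"twist":[0,0,0],"slide":[-3,62,65],"jaw":255},{"twist":[0,0,0],"slide":[-3,62,78],"jaw":255},{"twist":[0,0,0],"slide":[-3,62,82],"jaw":255},{"twist":[0,0,0],"slide":[-3,62,70],"jaw":255}]'
python3 -m creep '[{"twist":[0,0,0],"slide":[0,-20,-10],"jaw":255},{"twist":[0,0,0],"slide":[0,-65,-10],"jaw":200},{"twist":[0,0,0],"slide":[0,-110,-10],"jaw":100},{"twist":[0,0,0],"slide":[40,-120,-10],"jaw":0},{"twist":[0,0,0],"slide":[80,-120,-10],"jaw":0},{"twist":[0,0,0],"slide":[120,-120,-10],"jaw":0}]'
python3 - <<'E'
from h import *
shot('side','sw2');shot('wrist','w1')
go([500,200,240])
E
```

```text
clock: 3.6
position: [546.5, -315.1, 118.0]
tcp_rot: [[-0.104, 0.02, -0.994], [0.995, -0.006, -0.104], [-0.008, -1.0, -0.019]]
force: [5.7, 16.3, 29.4]
grip_width: 0.009
clock: 4.2
position: [536.6, -193.6, 227.0]
tcp_rot: [[-0.104, 0.005, -0.995], [0.995, -0.003, -0.104], [-0.004, -1.0, -0.005]]
force: [1.5, 0.4, 0.1]
grip_width: 0.416
slide [392.1 -14.2  -6.5] twist [ 0.003  0.005 -0.001] at [ 536.2 -190.5  226.2] dist 392.0 deckpos [  25.9 -106.2  182.2]
```

View pics/sw2.png

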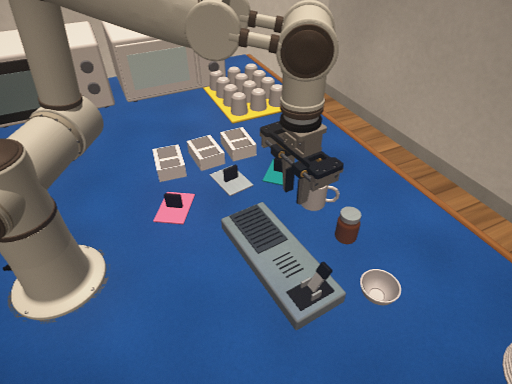

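View pics/w1.png

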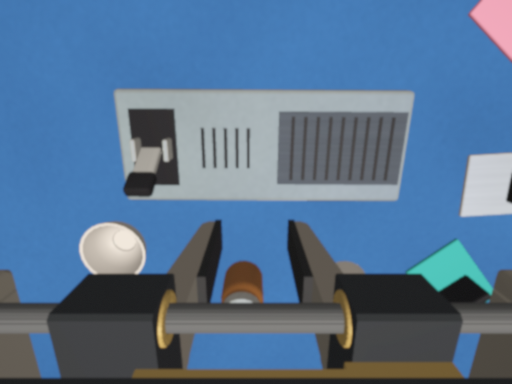

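The lever is still leaning away: in the side picture its grip is at (322,270), and in the wrist picture at (140,183). The fingers rode over it, with the TCP at z 118 and 29 N upward. I'll repeat this more slowly, checking the depth before pushing.

```bash
python3 -m creep '[{"twist":[0,0,0],"slide":[-30,0,-30],"jaw":255},{"twist":[0,0,0],"slide":[-75,0,-60],"jaw":255},{"twist":[0,0,0],"slide":[-124,0,-60],"jaw":255},{"twist":[0,0,0],"slide":[-124,40,-60],"jaw":255},{"twist":[0,0,0],"slide":[-124,85,-60],"jaw":255},{"twist":[0,0,0],"slide":[-124,127,-60],"jaw":255},{"twist":[0,0,0],"slide":[-124,127,-60],"jaw":255},{"twist":[0,0,0],"slide":[-124,127,-60],"jaw":255}]'
python3 - <<'E'
from h import *
shot('side','sw3')
go(d2w(60,-230,58))
E
```

```text
clock: 5.1
position: [609.0, -312.4, 97.8]
tcp_rot: [[-0.104, 0.001, -0.995], [0.995, -0.001, -0.104], [-0.001, -1.0, -0.001]]
force: [-0.3, -0.4, 0.2]
grip_width: 0.003
slide [ 5.9 -2.4 26.8] twist [ 0.004  0.001 -0.004] at [ 610.2 -313.1   99.7] dist 27.0 deckpos [  86.8 -235.9   55.7]
```

View pics/sw3.png

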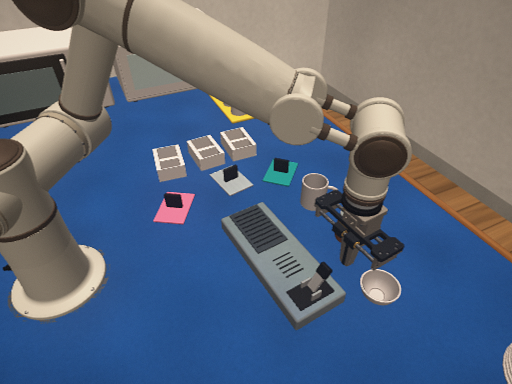

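The fingers are down at about (348,255), beside the lever. I'll push in short steps and watch the force.

```bash
python3 -m creep '[{"twist":[0,0,0],"slide":[6,0,10],"jaw":255},{"twist":[0,0,0],"slide":[6,0,20],"jaw":255},{"twist":[0,0,0],"slide":[6,0,28],"jaw":255},{"twist":[0,0,0],"slide":[6,0,36],"jaw":255},{"twist":[0,0,0],"slide":[6,0,42],"jaw":255}]'
python3 - <<'E'
from h import *
shot('side','sw4')
go(d2w(60,-230,58));print(r.state()['force'])
c=load('sw4')['frame'];cv2.imwrite('pics/sw4z.png',cv2.resize(c[170:350,230:470],None,fx=3,fy=3))
E
```

```text
clock: 5.65
position: [566.3, -310.8, 96.9]
tcp_rot: [[-0.104, 0.002, -0.995], [0.995, -0.001, -0.104], [-0.002, -1.0, -0.002]]
force: [1.5, -1.0, 0.7]
grip_width: 0.007
slide [ -1.1  -5.6 -17.6] twist [ 0.    -0.    -0.001] at [ 565.4 -310.8   96.4] dist 19.0 deckpos [  42.4 -228.9   52.4]
[ 0.39236267 -1.29007507  0.09256791]
```

View pics/sw4z.png

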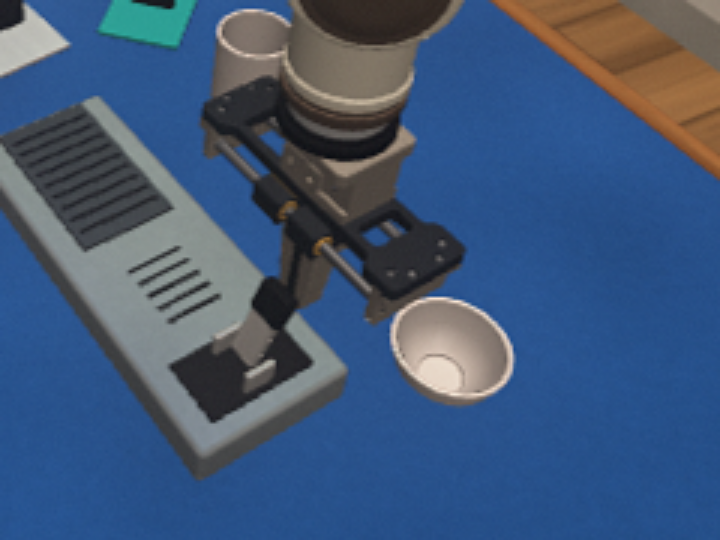

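The lever, with its grip at (272,300), is turning upright against the finger at low force. I'll continue.

```bash
python3 -m creep '[{"twist":[0,0,0],"slide":[0,0,8],"jaw":255},{"twist":[0,0,0],"slide":[0,0,16],"jaw":255},{"twist":[0,0,0],"slide":[0,0,24],"jaw":255},{"twist":[0,0,0],"slide":[0,0,32],"jaw":255},{"twist":[0,0,0],"slide":[0,0,40],"jaw":255},{"twist":[0,0,0],"slide":[0,0,46],"jaw":255},{"twist":[0,0,0],"slide":[0,0,46],"jaw":255},{"twist":[0,0,0],"slide":[0,0,40],"jaw":255}]'
python3 - <<'E'
from h import *
c=shot('side','sw5')['frame']
go(d2w(60,-230,58));print(r.state()['force'])
cv2.imwrite('pics/sw5z.png',cv2.resize(c[170:350,230:470],None,fx=3,fy=3))
E
```

```text
clock: 6.5
position: [526.2, -314.3, 95.6]
tcp_rot: [[-0.103, -0.0, -0.995], [0.995, 0.0, -0.103], [0.0, -1.0, 0.0]]
force: [-0.2, 0.4, -0.3]
grip_width: 0.002
slide [ -1.6  -6.1 -55.7] twist [ 0.001  0.    -0.   ] at [ 527.5 -314.2   95.8] dist 56.0 deckpos [   4.4 -228.4   51.8]
[ 0.14733445  1.00893462 -0.13819983]
```

View pics/sw5z.png

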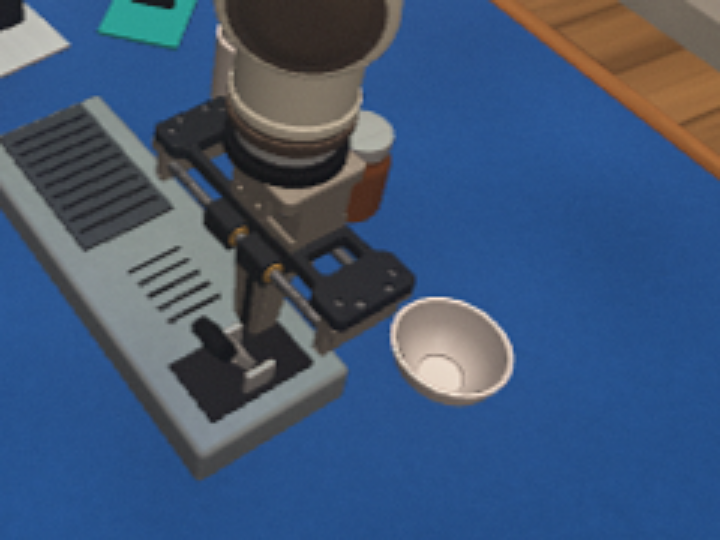

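The switch is now off, with the grip at (212,338) leaning to the robot side. Next I'll lift and go over the trays.

```bash
python3 -m creep '[{"twist":[0,0,0],"slide":[0,-45,0],"jaw":255},{"twist":[0,0,0],"slide":[0,-90,0],"jaw":116},{"twist":[0,0,0],"slide":[30,-125,0],"jaw":116},{"twist":[0,0,0],"slide":[76,-140,0],"jaw":116},{"twist":[0,0,0],"slide":[124,-150,0],"jaw":116},{"twist":[0,0,0],"slide":[172,-160,0],"jaw":116},{"twist":[0,0,0],"slide":[220,-165,0],"jaw":116},{"twist":[0,0,0],"slide":[268,-170,0],"jaw":116},{"twist":[0,0,0],"slide":[316,-170,0],"jaw":116},{"twist":[0,0,0],"slide":[360,-170,0],"jaw":116}]'
python3 -m creep '[{"twist":[0,0,0],"slide":[48,0,0],"jaw":116},{"twist":[0,0,0],"slide":[96,0,0],"jaw":116},{"twist":[0,0,0],"slide":[144,0,0],"jaw":116},{"twist":[0,0,0],"slide":[192,0,0],"jaw":116},{"twist":[0,0,0],"slide":[232,0,0],"jaw":116},{"twist":[0,0,0],"slide":[252,0,0],"jaw":116},{"twist":[0,0,0],"slide":[252,0,0],"jaw":116},{"twist":[0,0,0],"slide":[252,0,0],"jaw":116}]'
python3 - <<'E'
from h import *
shot('wrist','w2');shot('scene','scene2')
go([490,329,150],94)
tab('w2')
E
```

```text
clock: 7.55
position: [489.0, 46.2, 266.3]
tcp_rot: [[-0.105, 0.001, -0.994], [0.994, 0.0, -0.105], [-0.0, -1.0, -0.001]]
force: [0.6, -0.2, -0.2]
grip_width: 0.544
clock: 8.35
position: [462.8, 294.6, 265.6]
tcp_rot: [[-0.105, 0.0, -0.994], [0.994, -0.001, -0.105], [-0.001, -1.0, -0.0]]
force: [0.6, -1.0, 0.4]
grip_width: 0.544
slide [ 32.4 115.6 -30.4] twist [ 0.     0.033 -0.   ] at [463.1 293.6 265.6] dist 124.0 deckpos [  3.3 382.9 221.6]
w2 px [141.  45.] n 6722 top 60.7 rect all [321.9 124.1 130.4  90.   57.7] rect top [322.3 124.9  49.9  12.3 -31.4] hsv [173.  84. 209.]
w2 px [289.  88.] n 7690 top 55.5 rect all [360.6 327.3 130.2  90.3  83.8] rect top [360.6 327.3 130.2  90.3  83.8] hsv [ 42.  11. 217.]
w2 px [ 29. 159.] n 5775 top 47.2 rect all [490.9 -39.9 138.4  80.5   5.5] rect top [491.5 -40.3 137.1  78.9   5.2] hsv [93. 17. 80.]
w2 px [280. 186.] n 6191 top 55.4 rect all [492.6 331.9 130.4  90.6 -87.4] rect top [492.6 331.9 130.4  90.6 -87.4] hsv [ 41.  12. 218.]
w2 px [173. 189.] n 4636 top 60.3 rect all [523.2 172.3 130.6  90.  -80.2] rect top [522.5 173.   48.9  11.8   9.9] hsv [105.  11. 176.]
w2 px [263. 261.] n 4503 top 55.2 rect all [616.7 331.6 127.3  91.8  88.6] rect top [616.8 331.6 127.3  91.6  88.5] hsv [ 37.  15. 210.]
w2 px [139. 260.] n 1152 top 14.0 rect all [664.7 114.9  89.2  58.5 -43.7] rect top [664.7 114.9  89.2  58.5 -43.7] hsv [ 87. 164. 162.]
w2 px [ 43. 282.] n 1518 top 86.0 rect all [697.  -36.3  75.5  45.3 -52.4] rect top [679.5 -11.9  41.3   8.5  61.1] hsv [ 16.  33. 101.]
```

View pics/w2.png

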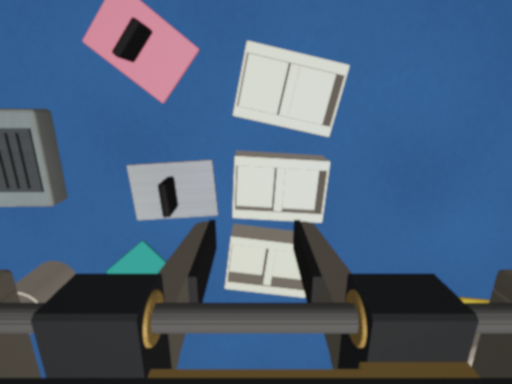

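View pics/scene2.png

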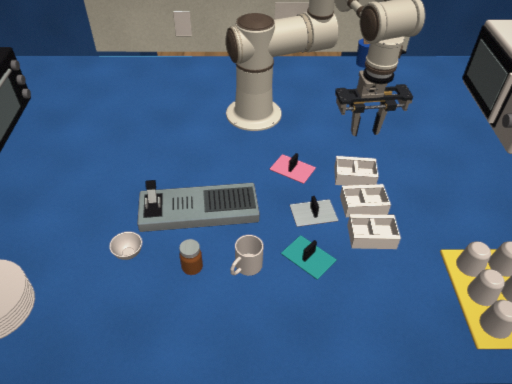

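The wrist view shows the trays at (290,88), (281,187) and (265,262), with the cover at (172,190). Their measured size, 130×90 mm, matches the given one. The lever is off at scene (151,190). I'll pick the middle tray first.

Run:
```python
from h import *
go([492.6,331.9,35],92.6)
```

```text
slide [ 35.1 230.6 -33.2] twist [ 0.     0.058 -0.   ] at [463.1 293.6 265.6] dist 236.0 deckpos [  3.3 382.9 221.6]
```

```bash
python3 -m creep '[{"twist":[0,0.058,0],"slide":[20,25,-18],"jaw":116},{"twist":[0,0.058,0],"slide":[35,70,-33],"jaw":116},{"twist":[0,0.058,0],"slide":[35,115,-33],"jaw":116},{"twist":[0,0.058,0],"slide":[35,160,-33],"jaw":116},{"twist":[0,0.058,0],"slide":[35,185,-33],"jaw":116},{"twist":[0,0.058,0],"slide":[35,205,-33],"jaw":116},{"twist":[0,0.058,0],"slide":[35,220,-33],"jaw":116},{"twist":[0,0.058,0],"slide":[35,230,-33],"jaw":116},{"twist":[0,0.058,0],"slide":[35,230,-33],"jaw":116},{"twist":[0,0.058,0],"slide":[35,230,-33],"jaw":116}]'
python3 -m creep '[{"twist":[0,0,0],"slide":[0,0,0],"jaw":235},{"twist":[0,0,0],"slide":[0,0,0],"jaw":255},{"twist":[0,0,0],"slide":[0,0,0],"jaw":255},{"twist":[0,0,0],"slide":[0,0,0],"jaw":255},{"twist":[0,0,0],"slide":[0,0,0],"jaw":255}]' 25
python3 -m creep '[{"twist":[0,0,0],"slide":[0,-15,0],"jaw":255},{"twist":[0,0,0],"slide":[0,-45,0],"jaw":255},{"twist":[0,0,0],"slide":[0,-90,0],"jaw":255},{"twist":[0,0,0],"slide":[0,-110,0],"jaw":255}]'
python3 - <<'E'
from h import *
shot('wrist','w3')
t=d2w(0,-12,61+0);go(t)
E
```

```text
clock: 9.45
position: [492.7, 332.8, 36.5]
tcp_rot: [[-0.046, 0.001, -0.999], [0.999, 0.001, -0.046], [0.0, -1.0, -0.001]]
force: [-0.0, -1.0, 0.6]
grip_width: 0.543
clock: 9.95
position: [492.0, 332.7, 35.7]
tcp_rot: [[-0.046, 0.0, -0.999], [0.999, 0.0, -0.046], [0.0, -1.0, -0.0]]
force: [-0.3, 1.2, 0.9]
grip_width: 0.137
clock: 10.35
position: [493.9, 333.6, 150.9]
tcp_rot: [[-0.046, 0.006, -0.999], [0.999, 0.002, -0.046], [0.002, -1.0, -0.006]]
force: [0.2, 0.4, -0.9]
grip_width: 0.124
slide [-433.6   46.8   15.2] twist [ 0.01  -0.057  0.003] at [495.3 334.2 153.6] dist 436.0 deckpos [ 39.6 419.9 109.6]
```

View pics/w3.png

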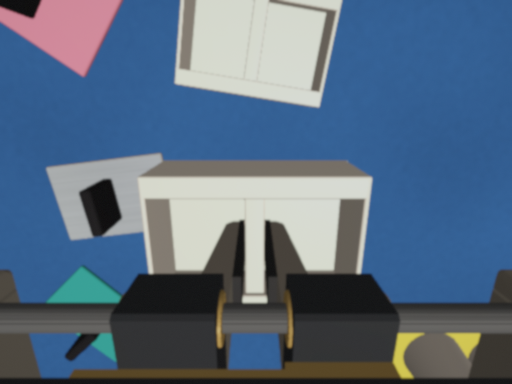

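The tray is gripped on its partition at (255,245) and lifted. I'll carry it to the grille.

```bash
python3 -m creep '[{"twist":[0,0,0],"slide":[-20,0,0],"jaw":255},{"twist":[0,-0.02,0],"slide":[-55,0,0],"jaw":255},{"twist":[0,-0.05,0],"slide":[-100,0,2],"jaw":255},{"twist":[0,-0.057,0],"slide":[-145,0,5],"jaw":255},{"twist":[0,-0.057,0],"slide":[-190,0,7],"jaw":255},{"twist":[0,-0.057,0],"slide":[-235,0,9],"jaw":255},{"twist":[0,-0.057,0],"slide":[-280,0,11],"jaw":255},{"twist":[0,-0.057,0],"slide":[-325,0,13],"jaw":255},{"twist":[0,-0.057,0],"slide":[-370,0,15],"jaw":255},{"twist":[0,-0.057,0],"slide":[-405,0,15],"jaw":255}]'
python3 -m creep '[{"twist":[0,0,0],"slide":[-20,0,0],"jaw":255},{"twist":[0,0,0],"slide":[-27,0,0],"jaw":255},{"twist":[0,0,0],"slide":[-27,0,0],"jaw":255},{"twist":[0,0,0],"slide":[-27,0,0],"jaw":255}]'
python3 - <<'E'
from h import *
shot('wrist','w4');go(d2w(0,-12,38))
E
```

```text
clock: 11.4
position: [494.9, -74.8, 145.4]
tcp_rot: [[-0.102, -0.001, -0.995], [0.995, -0.0, -0.102], [-0.0, -1.0, 0.001]]
force: [0.3, 1.0, -1.8]
grip_width: 0.126
clock: 11.8
position: [498.2, -98.3, 145.3]
tcp_rot: [[-0.104, -0.001, -0.995], [0.995, 0.001, -0.104], [0.001, -1.0, 0.001]]
force: [0.1, -0.2, -1.5]
grip_width: 0.127
slide [-1.6 63.4 -2.4] twist [-0.001  0.001  0.001] at [498.2 -98.1 145.4] dist 63.0 deckpos [ -2.4 -10.4 101.4]
```

View pics/w4.png

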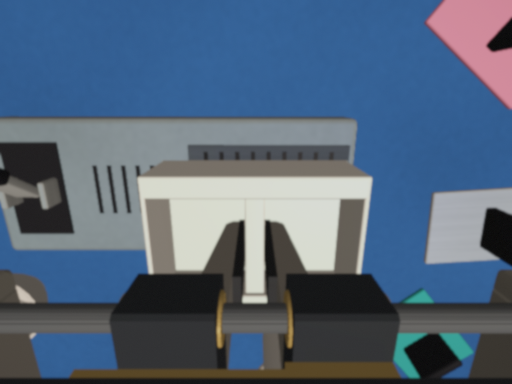

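The held tray is above the grille. Before lowering it, I'll cross-check the grille centre from the earlier wrist view, which showed it clear at (342,148).

Run:
```python
from h import *
c=load('w1');P=cloud(c);z=P[...,2]
cab=(abs(P[...,0]-510)<110)&(abs(P[...,1]+181)<210)&(z>36)&(z<50)
m=cv2.morphologyEx((c['frame'].max(2)<115).astype(np.uint8)*cab.astype(np.uint8),cv2.MORPH_CLOSE,np.ones((5,5)))
for k in comps(m>0,600): print(rect(P[k]),np.argwhere(k).mean(0)[::-1])
q=P[cab];print('cab',rect(q))
m=(z>43.6+1.5)&cab
g=c['frame'];cv2.imwrite('pics/w1z.png',cv2.resize(g[70:220,260:430],None,fx=4,fy=4))
```

```text
[ 521.1 -315.    93.6   53.4    6.8] [156.68020073 138.44114964]
[500.3 -86.3 148.3  84.2 -82. ] [342.70918045 146.96969314]
cab [ 506.7 -180.5  357.7  139.7  -84.2]
```

View pics/w1z.png

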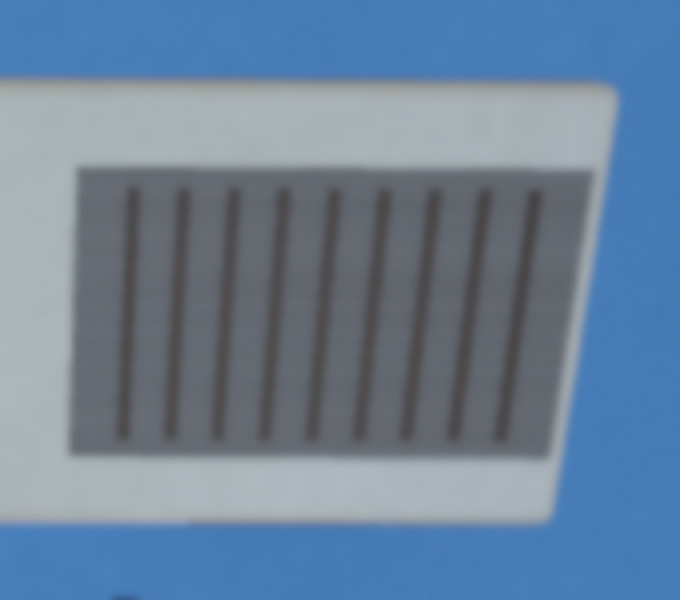

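Corners at (78,168),(594,171),(549,458),(69,455).

Run:
```python
from h import *
c=load('w1');Q=np.array([ray(c,(u+.5)/4-.5+260,(v+.5)/4-.5+70,44)[:2] for u,v in [(78,168),(594,171),(549,458),(69,455)]])
print(Q.round(1).tolist(),Q.mean(0).round(1),rect(Q),[np.linalg.norm(Q[i]-Q[(i+1)%4]).round(1) for i in range(4)])
```

```text
[[461.5, -166.9], [445.9, -13.8], [534.5, -4.8], [550.0, -158.1]] [498.  -85.9] [498.  -85.9 154.   89.  -84.2] [np.float64(153.9), np.float64(89.0), np.float64(154.0), np.float64(88.9)]
```

The sides measure 154×89 mm, as given, so this is a good measurement. I'll take the deck centre as (498.2,-86.2) and the yaw as 95.85.

```bash
sed -i 's/499.5,-87.5,44/498.2,-86.2,44/;s/deg2rad(95.95)/deg2rad(95.85)/' h.py
python3 - <<'E'
from h import *
go(d2w(0,-12,38))
E
```

```text
slide [-0.2 63.4 -1.2] twist [-0.001  0.001  0.001] at [498.2 -98.1 145.4] dist 63.0 deckpos [ -1.2 -11.9 101.4]
```

```bash
python3 -m creep '[{"twist":[0,0,0],"slide":[0,15,-1],"jaw":255},{"twist":[0,0,0],"slide":[0,35,-1],"jaw":255},{"twist":[0,0,0],"slide":[0,50,-1],"jaw":255},{"twist":[0,0,0],"slide":[0,58,-1],"jaw":255},{"twist":[0,0,0],"slide":[0,62,-1],"jaw":255},{"twist":[0,0,0],"slide":[0,64.5,-1],"jaw":255},{"twist":[0,0,0],"slide":[0,64.5,-1],"jaw":255},{"twist":[0,0,0],"slide":[0,64.5,-1],"jaw":255}]'
python3 -m creep '[{"twist":[0,0,0],"slide":[0,0,0],"jaw":200},{"twist":[0,0,0],"slide":[0,0,0],"jaw":150},{"twist":[0,0,0],"slide":[0,0,0],"jaw":116},{"twist":[0,0,0],"slide":[0,0,0],"jaw":116},{"twist":[0,0,0],"slide":[0,-25,0],"jaw":116},{"twist":[0,0,0],"slide":[0,-70,0],"jaw":116},{"twist":[0,0,0],"slide":[0,-115,0],"jaw":116},{"twist":[0,0,0],"slide":[0,-160,0],"jaw":116},{"twist":[0,0,0],"slide":[0,-180,10],"jaw":116},{"twist":[0,0,0],"slide":[0,-180,20],"jaw":116}]'
python3 - <<'E'
from h import *
c=shot('wrist','w5');go([360.6,327.3,266],83.8)
tab('w5')
E
```

```text
clock: 12.65
position: [500.0, -99.5, 81.8]
tcp_rot: [[-0.103, 0.001, -0.995], [0.995, -0.001, -0.103], [-0.001, -1.0, -0.001]]
force: [0.5, 0.7, -0.5]
grip_width: 0.124
clock: 13.65
position: [481.2, -102.3, 265.1]
tcp_rot: [[-0.103, 0.007, -0.995], [0.995, -0.003, -0.103], [-0.004, -1.0, -0.007]]
force: [0.8, -0.7, -0.4]
grip_width: 0.547
slide [439.   -4.6  73.4] twist [ 0.002  0.211 -0.001] at [ 478.9 -101.8  262.3] dist 445.0 deckpos [-20.8 -13.5 218.3]
w5 px [433.  59.] n 6979 top 59.9 rect all [322.5 123.8 130.4  90.5  57.9] rect top [322.7 123.   49.6  12.1 -33.2] hsv [172.  75. 229.]
w5 px [199. 171.] n 24353 top 99.3 rect all [ 505.9 -179.9  359.1  139.1  -84.2] rect top [ 508.4 -182.3  294.4   89.2  -84.2] hsv [ 95.  19. 167.]
w5 px [427. 202.] n 4543 top 59.7 rect all [523.8 172.3 131.4  90.5 -80.3] rect top [523.4 171.6  49.4  12.5   9.3] hsv [110.  14. 199.]
w5 px [ 71. 259.] n 1921 top 47.3 rect all [ 664.  -372.2   90.    75.3  -73.3] rect top [ 662.5 -373.4   90.2   71.   -66. ] hsv [ 17.  27. 188.]
w5 px [485. 265.] n 2257 top 54.3 rect all [616.  297.6  91.3  63.1  -1.7] rect top [615.  279.6  90.6  26.8  -2.1] hsv [ 18.  33. 117.]
w5 px [378. 265.] n 557 top 13.5 rect all [635.2 118.3  79.5  38.8 -83.6] rect top [635.2 118.3  79.5  38.8 -83.6] hsv [ 87. 153. 186.]
w5 px [284. 289.] n 1053 top 77.3 rect all [686.5 -39.8  69.4  24.4 -65.9] rect top [676.7 -31.7  45.4   8.4 -83.9] hsv [ 16.  32. 119.]
w5 px [207. 292.] n 102 top 58.1 rect all [ 708.2 -158.8   19.2    2.3   20. ] rect top [ 704.  -160.2    8.3    1.9   29.3] hsv [ 13. 137.  87.]
w5 px [283. 337.] n 488 top 86.8 rect all [737.6 -37.3  92.2  29.1 -74.1] rect top [736.6 -25.6  66.2  22.6 -83.9] hsv [ 16.   28.  124.5]
```

View pics/w5.png

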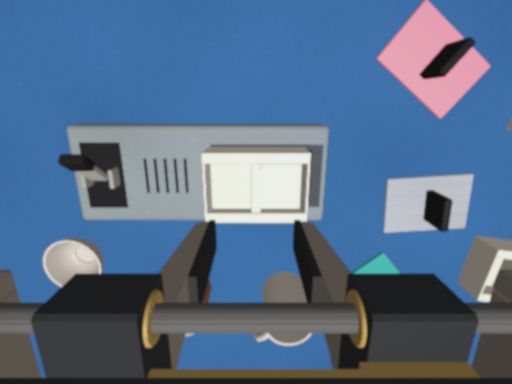

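Tray 1 stands on the grille at (256,186) and the lever is still off at (85,163). I'll check its pose in the deck frame.

```bash
cat >> h.py <<'E'
def rim(tag,zr):
    "top-rim rect near the deck, in deck frame"
    c=load(tag);P=cloud(c);z=P[...,2]
    m=(abs(P[...,0]-DECK[0])<130)&(abs(P[...,1]-DECK[1])<120)&(z>zr-5)&(z<zr+7)
    k=max(comps(m,50),key=lambda a:a.sum()); R=rect(P[k]); d=w2d([R[0],R[1],0]); print(tag,'rim deck xy',d[:2].round(1),'size',R[2:4],'yaw off',((R[4]-np.rad2deg(YAW)+90)%180-90).round(1),'z',np.median(z[k]).round(1))
E
python3 - <<'E'
from h import *
rim('w5',97)
E
```

```text
w5 rim deck xy [  0.4 -14.5] size [130.   89.2] yaw off -0.1 z 98.4
```

```bash
python3 -m creep '[{"twist":[0,0.02,0],"slide":[25,0,4],"jaw":116},{"twist":[0,0.05,0],"slide":[70,0,12],"jaw":116},{"twist":[0,0.1,0],"slide":[115,0,19],"jaw":116},{"twist":[0,0.15,0],"slide":[160,0,27],"jaw":116},{"twist":[0,0.2,0],"slide":[205,0,34],"jaw":116},{"twist":[0,0.211,0],"slide":[250,0,42],"jaw":116},{"twist":[0,0.211,0],"slide":[295,0,49],"jaw":116},{"twist":[0,0.211,0],"slide":[340,0,57],"jaw":116},{"twist":[0,0.211,0],"slide":[385,0,64],"jaw":116},{"twist":[0,0.211,0],"slide":[425,0,71],"jaw":116}]'
python3 -m creep '[{"twist":[0,0,0],"slide":[13,20,4],"jaw":116},{"twist":[0,0,0],"slide":[13,60,4],"jaw":116},{"twist":[0,0,0],"slide":[13,60,4],"jaw":116},{"twist":[0,0,0],"slide":[13,60,4],"jaw":116}]'
python3 - <<'E'
from h import *
shot('wrist','w6');tab('w6');go([360.6,327.8,36],83.8)
E
```

```text
clock: 14.7
position: [363.1, 315.4, 258.5]
tcp_rot: [[0.107, -0.003, -0.994], [0.994, -0.002, 0.107], [-0.002, -1.0, 0.003]]
force: [2.0, -0.4, 0.1]
grip_width: 0.543
clock: 15.1
position: [361.4, 326.6, 199.6]
tcp_rot: [[0.108, -0.004, -0.994], [0.994, -0.002, 0.108], [-0.002, -1.0, 0.004]]
force: [1.0, 0.2, 1.1]
grip_width: 0.547
w6 px [ 93. 155.] n 7270 top 60.6 rect all [321.7 124.6 130.1  90.8  57.7] rect top [321.8 125.1  50.   11.9 -32.2] hsv [172.5  83.  217. ]
w6 px [257. 174.] n 9155 top 55.5 rect all [360.5 327.3 130.4  89.8  83.7] rect top [360.5 327.3 130.4  89.7  83.7] hsv [ 39.  13. 224.]
w6 px [ 23. 270.] n 1931 top 42.4 rect all [466.   -6.3 106.3  28.9  20.6] rect top [463.3  -9.6  89.7  14.9   6.2] hsv [45. 10. 84.]
w6 px [146. 267.] n 347 top 14.0 rect all [489.6 147.7  85.6  16.  -80.5] rect top [489.6 147.7  85.6  16.  -80.5] hsv [ 98.   6. 167.]
w6 px [208. 295.] n 119 top 13.6 rect all [538.1 234.   30.8  14.9   7.1] rect top [538.1 234.   30.8  14.9   7.1] hsv [ 98.   7. 170.]
w6 px [280. 350.] n 3341 top 54.9 rect all [617.7 333.  130.7  87.   87.7] rect top [613.4 332.8 134.4  70.4  83.9] hsv [ 32.  16. 191.]
w6 px [183. 365.] n 92 top 13.8 rect all [668.1 180.2  27.1  14.4  71.4] rect top [668.1 180.2  27.1  14.4  71.4] hsv [ 87.  160.  133.5]
slide [  0.6 165.3   2. ] twist [-0.001 -0.    -0.   ] at [362.6 327.  201.3] dist 165.0 deckpos [-92.7 424.9 157.3]
```

View pics/w6.png

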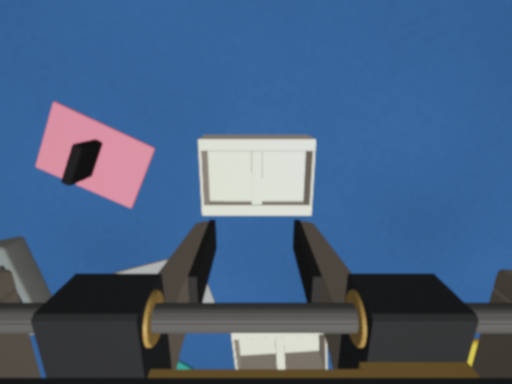

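The tray is at (257,175), squared with the jaws. I'll descend and grip.

```bash
python3 -m creep '[{"twist":[0,0,0],"slide":[0,35,1],"jaw":116},{"twist":[0,0,0],"slide":[0,80,1],"jaw":116},{"twist":[0,0,0],"slide":[0,115,1],"jaw":116},{"twist":[0,0,0],"slide":[0,140,1],"jaw":116},{"twist":[0,0,0],"slide":[0,155,1],"jaw":116},{"twist":[0,0,0],"slide":[0,163,1],"jaw":116},{"twist":[0,0,0],"slide":[0,164,1],"jaw":116},{"twist":[0,0,0],"slide":[0,164,1],"jaw":116}]'
python3 -m creep '[{"twist":[0,0,0],"slide":[0,0,0],"jaw":235},{"twist":[0,0,0],"slide":[0,0,0],"jaw":255},{"twist":[0,0,0],"slide":[0,0,0],"jaw":255},{"twist":[0,0,0],"slide":[0,0,0],"jaw":255},{"twist":[0,0,0],"slide":[0,0,0],"jaw":255}]' 25
python3 -m creep '[{"twist":[0,0,0],"slide":[0,-15,0],"jaw":255},{"twist":[0,0,0],"slide":[0,-45,0],"jaw":255},{"twist":[0,0,0],"slide":[0,-90,0],"jaw":255},{"twist":[0,0,0],"slide":[0,-130,0],"jaw":255},{"twist":[0,0,0],"slide":[0,-150,0],"jaw":255},{"twist":[0,0,0],"slide":[0,-150,0],"jaw":255}]'
python3 - <<'E'
from h import *
go(d2w(0,12,144),95.85)
E
```

```text
clock: 15.95
position: [362.9, 328.0, 38.5]
tcp_rot: [[0.108, 0.002, -0.994], [0.994, 0.001, 0.108], [0.001, -1.0, -0.002]]
force: [1.2, 0.7, 0.6]
grip_width: 0.545
clock: 16.45
position: [361.7, 327.6, 37.2]
tcp_rot: [[0.108, 0.0, -0.994], [0.994, 0.0, 0.108], [0.0, -1.0, -0.0]]
force: [0.6, 1.7, 0.4]
grip_width: 0.136
clock: 17.05
position: [363.5, 328.6, 190.4]
tcp_rot: [[0.107, 0.006, -0.994], [0.994, 0.003, 0.107], [0.004, -1.0, -0.006]]
force: [1.0, 0.1, -1.7]
grip_width: 0.124
slide [-386.2    1.9 -176. ] twist [ 0.006 -0.21   0.003] at [363.5 328.6 190.4] dist 424.0 deckpos [-91.7 426.3 146.4]
```

```bash
python3 -m creep '[{"twist":[0,-0.02,0],"slide":[-20,0,-9],"jaw":255},{"twist":[0,-0.05,0],"slide":[-55,0,-25],"jaw":255},{"twist":[0,-0.1,0],"slide":[-95,0,-43],"jaw":255},{"twist":[0,-0.15,0],"slide":[-135,0,-62],"jaw":255},{"twist":[0,-0.21,0],"slide":[-177,0,-81],"jaw":255},{"twist":[0,-0.21,0],"slide":[-219,0,-100],"jaw":255},{"twist":[0,-0.21,0],"slide":[-261,0,-119],"jaw":255},{"twist":[0,-0.21,0],"slide":[-303,0,-138],"jaw":255},{"twist":[0,-0.21,0],"slide":[-340,0,-155],"jaw":255},{"twist":[0,-0.21,0],"slide":[-370,0,-169],"jaw":255}]'
python3 -m creep '[{"twist":[0,0,0],"slide":[-15,0,0],"jaw":255},{"twist":[0,0,0],"slide":[-17,0,0],"jaw":255},{"twist":[0,0,0],"slide":[-17,0,0],"jaw":255},{"twist":[0,0,0],"slide":[-17,0,0],"jaw":255}]'
python3 - <<'E'
from h import *
go(d2w(1,12,86),95.85)
E
```

```text
clock: 18.05
position: [488.9, -60.4, 184.6]
tcp_rot: [[-0.1, -0.003, -0.995], [0.995, 0.001, -0.1], [0.001, -1.0, 0.003]]
force: [-0.3, 0.3, -0.7]
grip_width: 0.128
clock: 18.45
position: [490.9, -73.9, 186.5]
tcp_rot: [[-0.103, -0.001, -0.995], [0.995, 0.001, -0.103], [0.001, -1.0, 0.001]]
force: [0.5, 0.4, -1.9]
grip_width: 0.131
slide [-1.  56.5 -7. ] twist [-0.001  0.002  0.001] at [490.9 -73.9 186.5] dist 57.0 deckpos [ -6.   12.9 142.5]
```

```bash
python3 -m creep '[{"twist":[0,0,0],"slide":[-1,5,-6],"jaw":255},{"twist":[0,0,0],"slide":[-1,25,-7],"jaw":255},{"twist":[0,0,0],"slide":[-1,40,-7],"jaw":255},{"twist":[0,0,0],"slide":[-1,48,-7],"jaw":255},{"twist":[0,0,0],"slide":[-1,53,-7],"jaw":255},{"twist":[0,0,0],"slide":[-1,56,-7],"jaw":255},{"twist":[0,0,0],"slide":[-1,57,-7],"jaw":255},{"twist":[0,0,0],"slide":[-1,57,-7],"jaw":255}]'
python3 - <<'E'
from h import *
go(d2w(1,12,86),95.85);print(r.state()['force'])
E
python3 -m creep '[{"twist":[0,0,0],"slide":[0,0,0],"jaw":200},{"twist":[0,0,0],"slide":[0,0,0],"jaw":150},{"twist":[0,0,0],"slide":[0,0,0],"jaw":116},{"twist":[0,0,0],"slide":[0,0,0],"jaw":116},{"twist":[0,0,0],"slide":[0,-25,0],"jaw":116},{"twist":[0,0,0],"slide":[0,-70,0],"jaw":116},{"twist":[0,0,0],"slide":[0,-115,0],"jaw":116},{"twist":[0,0,0],"slide":[0,-150,0],"jaw":116},{"twist":[0,0,0],"slide":[0,-150,15],"jaw":116},{"twist":[0,0,0],"slide":[0,-150,15],"jaw":116}]'
python3 - <<'E'
from h import *
c=shot('wrist','w7');go([616.7,331.6,266],88.6)
rim('w7',145)
E
```

```text
clock: 19.25
position: [498.9, -75.8, 130.5]
tcp_rot: [[-0.102, 0.001, -0.995], [0.995, -0.0, -0.102], [-0.0, -1.0, -0.001]]
force: [0.7, 0.2, -1.0]
grip_width: 0.125
slide [1.8 0.5 0.8] twist [ 0.001  0.    -0.   ] at [498.9 -75.8 130.5] dist 2.0 deckpos [ 1.8 10.2 86.5]
[ 0.74650248  0.21986941 -1.04972056]
clock: 20.25
position: [483.7, -77.5, 281.5]
tcp_rot: [[-0.102, 0.002, -0.995], [0.995, -0.001, -0.102], [-0.001, -1.0, -0.002]]
force: [-0.6, 0.8, 0.0]
grip_width: 0.544
slide [ 393.3   14.3 -173.9] twist [ 0.001  0.126 -0.   ] at [483.6 -77.3 280.2] dist 430.0 deckpos [-13.6  10.4 236.2]
w7 rim deck xy [-4.6  9.2] size [130.2  80.1] yaw off -0.1 z 146.4
```

View pics/w7.png

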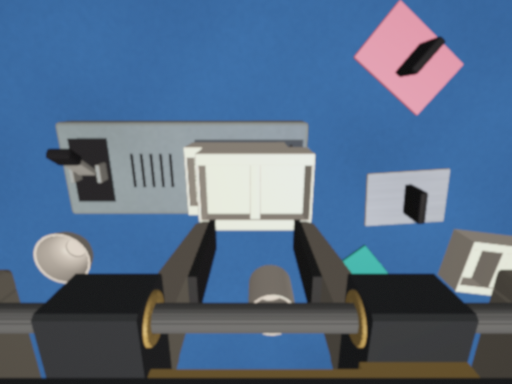

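Tray 2 is stacked at (255,190) and shifted as required. Its robot-side edge is at -44.6, so it is centred across, with y = +9.2. Now the third tray.

```bash
python3 -m creep '[{"twist":[0,0.02,0],"slide":[20,0,-9],"jaw":116},{"twist":[0,0.05,0],"slide":[60,0,-27],"jaw":116},{"twist":[0,0.1,0],"slide":[102,0,-45],"jaw":116},{"twist":[0,0.126,0],"slide":[144,0,-64],"jaw":116},{"twist":[0,0.126,0],"slide":[186,0,-83],"jaw":116},{"twist":[0,0.126,0],"slide":[228,0,-101],"jaw":116},{"twist":[0,0.126,0],"slide":[270,0,-120],"jaw":116},{"twist":[0,0.126,0],"slide":[312,0,-138],"jaw":116},{"twist":[0,0.126,0],"slide":[354,10,-157],"jaw":116},{"twist":[0,0.126,0],"slide":[380,30,-168],"jaw":116}]'
python3 -m creep '[{"twist":[0,0,0],"slide":[13,20,-6],"jaw":116},{"twist":[0,0,0],"slide":[13,50,-6],"jaw":116},{"twist":[0,0,0],"slide":[13,50,-6],"jaw":116},{"twist":[0,0,0],"slide":[13,50,-6],"jaw":116}]'
python3 - <<'E'
from h import *
shot('wrist','w8');tab('w8');go([616.7,331.9,36],88.6)
E
```

```text
clock: 21.3
position: [612.7, 321.5, 249.3]
tcp_rot: [[0.022, 0.001, -1.0], [1.0, 0.001, 0.022], [0.001, -1.0, -0.001]]
force: [-0.6, -0.2, -0.7]
grip_width: 0.546
clock: 21.7
position: [617.6, 330.5, 198.6]
tcp_rot: [[0.024, -0.003, -1.0], [1.0, -0.001, 0.024], [-0.001, -1.0, 0.003]]
force: [0.2, 0.2, 0.3]
grip_width: 0.547
w8 px [122.  95.] n 8624 top 60.6 rect all [523.6 172.7 130.3  90.  -80.4] rect top [523.5 173.4  49.9  12.8  10.3] hsv [103.  10. 184.]
w8 px [258. 174.] n 9147 top 55.4 rect all [616.6 333.2 130.1  89.5  88.4] rect top [616.6 333.2 130.1  89.4  88.4] hsv [ 39.  12. 228.]
w8 px [116. 224.] n 6031 top 60.4 rect all [690.5 140.3 129.9  91.2  46.2] rect top [690.4 140.5  50.5  12.2 -43.4] hsv [ 87. 161. 172.]
w8 px [444. 247.] n 7509 top 93.4 rect all [ 7.324e+02  5.688e+02  1.285e+02  1.020e+02 -2.000e-01] rect top [725.8 578.7  56.2  46.8 -26. ] hsv [ 17.  34. 181.]
w8 px [ 12. 244.] n 1155 top 50.6 rect all [707.3  -1.8  69.4  25.2   7.6] rect top [712.1   7.3  39.1   6.3  -3.3] hsv [ 16.  33. 121.]
w8 px [474. 345.] n 118 top 93.9 rect all [820.8 588.8  37.3   7.3  -1.2] rect top [820.8 588.8  37.3   7.3  -1.2] hsv [ 17.   26.  200.5]
slide [  1.2 164.6   2. ] twist [0. 0. 0.] at [618.6 330.7 200.6] dist 165.0 deckpos [162.3 402.4 156.6]
```

View pics/w8.png

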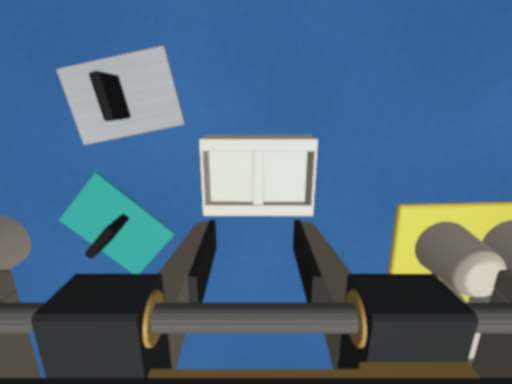

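The third tray is at (258,175) and squared. I'll descend and grip.

```bash
python3 -m creep '[{"twist":[0,0,0],"slide":[1,35,1],"jaw":116},{"twist":[0,0,0],"slide":[2,80,1],"jaw":116},{"twist":[0,0,0],"slide":[2,115,1],"jaw":116},{"twist":[0,0,0],"slide":[2,140,1],"jaw":116},{"twist":[0,0,0],"slide":[2,155,1],"jaw":116},{"twist":[0,0,0],"slide":[2,163,1],"jaw":116},{"twist":[0,0,0],"slide":[2,164,1],"jaw":116},{"twist":[0,0,0],"slide":[2,164,1],"jaw":116}]'
python3 -m creep '[{"twist":[0,0,0],"slide":[0,0,0],"jaw":235},{"twist":[0,0,0],"slide":[0,0,0],"jaw":255},{"twist":[0,0,0],"slide":[0,0,0],"jaw":255},{"twist":[0,0,0],"slide":[0,0,0],"jaw":255},{"twist":[0,0,0],"slide":[0,0,0],"jaw":255}]' 25
python3 -m creep '[{"twist":[0,0,0],"slide":[0,-15,0],"jaw":255},{"twist":[0,0,0],"slide":[0,-45,0],"jaw":255},{"twist":[0,0,0],"slide":[0,-90,0],"jaw":255},{"twist":[0,0,0],"slide":[0,-135,0],"jaw":255},{"twist":[0,0,0],"slide":[0,-180,0],"jaw":255},{"twist":[0,0,0],"slide":[0,-200,0],"jaw":255},{"twist":[0,0,0],"slide":[0,-200,0],"jaw":255}]'
python3 - <<'E'
from h import *
go(d2w(1,-11,192),95.85)
E
```

```text
clock: 22.55
position: [618.7, 333.1, 38.0]
tcp_rot: [[0.024, 0.003, -1.0], [1.0, 0.001, 0.024], [0.001, -1.0, -0.003]]
force: [0.3, -0.4, 0.3]
grip_width: 0.544
clock: 23.05
position: [617.4, 332.9, 36.2]
tcp_rot: [[0.024, 0.0, -1.0], [1.0, 0.0, 0.024], [0.0, -1.0, -0.0]]
force: [0.7, 0.1, -0.8]
grip_width: 0.128
clock: 23.75
position: [619.5, 333.5, 242.3]
tcp_rot: [[0.024, 0.009, -1.0], [1.0, 0.003, 0.024], [0.003, -1.0, -0.009]]
force: [0.5, -0.1, -1.1]
grip_width: 0.128
slide [-433.3    4.   109. ] twist [ 0.009 -0.126  0.003] at [619.5 333.5 242.3] dist 447.0 deckpos [163.4 405.2 198.3]
```

```bash
python3 -m creep '[{"twist":[0,-0.02,0],"slide":[-20,0,5],"jaw":255},{"twist":[0,-0.05,0],"slide":[-60,0,15],"jaw":255},{"twist":[0,-0.1,0],"slide":[-105,0,26],"jaw":255},{"twist":[0,-0.126,0],"slide":[-150,0,38],"jaw":255},{"twist":[0,-0.126,0],"slide":[-195,0,49],"jaw":255},{"twist":[0,-0.126,0],"slide":[-240,0,60],"jaw":255},{"twist":[0,-0.126,0],"slide":[-285,0,72],"jaw":255},{"twist":[0,-0.126,0],"slide":[-330,0,83],"jaw":255},{"twist":[0,-0.126,0],"slide":[-375,0,94],"jaw":255},{"twist":[0,-0.126,0],"slide":[-413,0,104],"jaw":255}]'
python3 -m creep '[{"twist":[0,0,0],"slide":[-18,0,2],"jaw":255},{"twist":[0,0,0],"slide":[-20,0,2],"jaw":255},{"twist":[0,0,0],"slide":[-20,0,2],"jaw":255},{"twist":[0,0,0],"slide":[-20,0,2],"jaw":255}]'
python3 - <<'E'
from h import *
go(d2w(1,-11,132),95.85)
E
```

```text
clock: 24.75
position: [501.6, -79.2, 234.2]
tcp_rot: [[-0.101, -0.003, -0.995], [0.995, 0.001, -0.101], [0.001, -1.0, 0.003]]
force: [0.1, -0.4, -1.5]
grip_width: 0.129
clock: 25.15
position: [503.4, -96.5, 235.3]
tcp_rot: [[-0.103, -0.001, -0.995], [0.995, 0.001, -0.103], [0.001, -1.0, 0.001]]
force: [0.4, 0.9, -1.2]
grip_width: 0.125
slide [-0.3 59.3  3. ] twist [-0.001  0.001  0.001] at [503.4 -96.5 235.3] dist 59.0 deckpos [  4.1 -10.8 191.3]
```

```bash
python3 -m creep '[{"twist":[0,0,0],"slide":[0,5,3],"jaw":255},{"twist":[0,0,0],"slide":[0,25,3],"jaw":255},{"twist":[0,0,0],"slide":[0,40,3],"jaw":255},{"twist":[0,0,0],"slide":[0,50,3],"jaw":255},{"twist":[0,0,0],"slide":[0,55,3],"jaw":255},{"twist":[0,0,0],"slide":[0,58,3],"jaw":255},{"twist":[0,0,0],"slide":[0,59.5,3],"jaw":255},{"twist":[0,0,0],"slide":[0,59.5,3],"jaw":255}]'
python3 - <<'E'
from h import *
go(d2w(1,-11,132),95.85);print(r.state()['force'])
E
python3 -m creep '[{"twist":[0,0,0],"slide":[0,0,0],"jaw":200},{"twist":[0,0,0],"slide":[0,0,0],"jaw":150},{"twist":[0,0,0],"slide":[0,0,0],"jaw":116},{"twist":[0,0,0],"slide":[0,0,0],"jaw":116},{"twist":[0,0,0],"slide":[0,-25,0],"jaw":116},{"twist":[0,0,0],"slide":[0,-70,0],"jaw":116},{"twist":[0,0,0],"slide":[0,-115,0],"jaw":116},{"twist":[0,0,0],"slide":[0,-130,15],"jaw":116},{"twist":[0,0,0],"slide":[0,-130,25],"jaw":116},{"twist":[0,0,0],"slide":[0,-130,25],"jaw":116}]'
python3 - <<'E'
from h import *
c=shot('wrist','w9');shot('side','side9');go([523.6,172.5,150],99.7)
rim('w9',193)
E
```

```text
clock: 25.95
position: [500.9, -98.1, 177.0]
tcp_rot: [[-0.102, 0.001, -0.995], [0.995, -0.0, -0.102], [-0.0, -1.0, -0.001]]
force: [-0.7, 0.3, -1.1]
grip_width: 0.125
slide [1.1 1.  0.5] twist [ 0.001  0.    -0.   ] at [500.9 -98.1 177. ] dist 2.0 deckpos [  1.5 -12.1 133. ]
[-0.68527034  0.2569604  -1.1050057 ]
clock: 26.95
position: [474.9, -100.6, 306.0]
tcp_rot: [[-0.101, -0.0, -0.995], [0.995, 0.0, -0.101], [0.0, -1.0, 0.0]]
force: [0.5, -0.6, 0.2]
grip_width: 0.542
slide [266.1 154.9 -76.4] twist [-0.002 -0.068  0.002] at [ 475.1 -100.3  304.6] dist 317.0 deckpos [-24.4 -11.6 260.6]
w9 rim deck xy [-14.2 -13.2] size [130.3  60.9] yaw off 0.4 z 194.4
```

View pics/w9.png

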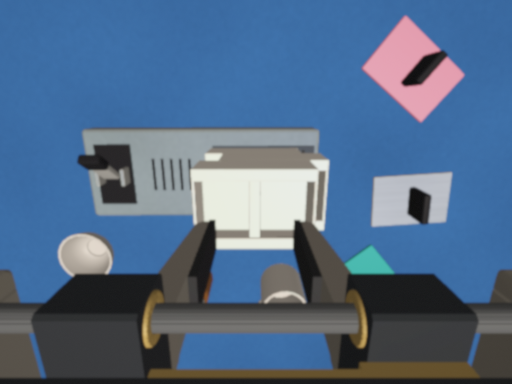

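View pics/side9.png

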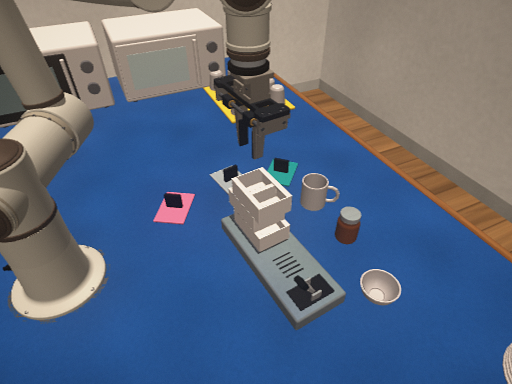

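The zigzag of three trays stands, with tray 3 at (260,200) in the wrist view, y = -13.2, robot-side edge at -44.6. The lever is still off. Next is the cover, whose handle is at (418,205).

```bash
python3 -m creep '[{"twist":[0,-0.02,0],"slide":[20,0,-6],"jaw":116},{"twist":[0,-0.05,0],"slide":[60,0,-18],"jaw":116},{"twist":[0,-0.068,0],"slide":[102,0,-30],"jaw":116},{"twist":[0,-0.068,0],"slide":[145,0,-42],"jaw":116},{"twist":[0,-0.068,0],"slide":[185,20,-53],"jaw":116},{"twist":[0,-0.068,0],"slide":[220,50,-63],"jaw":116},{"twist":[0,-0.068,0],"slide":[250,80,-72],"jaw":116},{"twist":[0,-0.068,0],"slide":[266,110,-76],"jaw":116},{"twist":[0,-0.068,0],"slide":[266,110,-76],"jaw":116},{"twist":[0,-0.068,0],"slide":[266,110,-76],"jaw":116}]'
python3 - <<'E'
from h import *
shot('wrist','w10');tab('w10');go([523.5,172.8,40],99.7)
E
```

```text
clock: 28.05
position: [523.5, 171.6, 195.4]
tcp_rot: [[-0.17, -0.003, -0.985], [0.985, -0.001, -0.17], [-0.0, -1.0, 0.003]]
force: [-0.6, -0.1, -0.2]
grip_width: 0.544
w10 px [256.  20.] n 3482 top 14.2 rect all [365.3 144.2 121.4  60.  -80.2] rect top [365.3 144.2 121.4  60.  -80.2] hsv [172.  71. 242.]
w10 px [ 58. 116.] n 15784 top 147.0 rect all [493.8 -55.4 140.2 110.4   5.8] rect top [492.8 -23.4  90.4  25.4   5.6] hsv [ 38.  18. 158.]
w10 px [256. 170.] n 6999 top 60.2 rect all [523.5 172.4 130.3  89.2 -80.3] rect top [523.8 172.4  50.1  11.4   9.6] hsv [109.  12. 213.]
w10 px [230. 280.] n 2115 top 60.2 rect all [685.8 155.7 113.4  61.6  46.1] rect top [683.  146.4  30.4  11.6 -45.1] hsv [ 87. 153. 195.]
w10 px [ 76. 272.] n 1697 top 86.7 rect all [692.1 -31.4  74.1  39.7 -76.1] rect top [686.1 -47.9  51.   13.  -47.6] hsv [ 17.  30. 129.]
w10 px [  2. 262.] n 63 top 14.9 rect all [ 711.6 -157.9   22.5    3.5   11.7] rect top [ 711.6 -157.9   22.5    3.5   11.7] hsv [ 13. 158.  93.]
w10 px [473. 348.] n 147 top 17.7 rect all [743.7 550.2  61.9   7.9  10.2] rect top [743.7 550.2  61.9   7.9  10.2] hsv [ 27. 139. 208.]
slide [  1.8 157.    0.8] twist [ 0.     0.001 -0.   ] at [524.6 171.2 197. ] dist 157.0 deckpos [ 52.4 253.4 153. ]
```

View pics/w10.png

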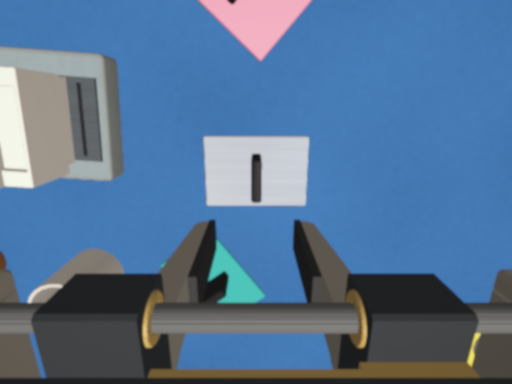

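The cover is at (256,171) with its handle between the jaws. I'll descend and grip.

```bash
python3 -m creep '[{"twist":[0,0,0],"slide":[1,35,0],"jaw":116},{"twist":[0,0,0],"slide":[1,80,0],"jaw":116},{"twist":[0,0,0],"slide":[1,115,0],"jaw":116},{"twist":[0,0,0],"slide":[1,138,0],"jaw":116},{"twist":[0,0,0],"slide":[1,149,0],"jaw":116},{"twist":[0,0,0],"slide":[1,155,0],"jaw":116},{"twist":[0,0,0],"slide":[1,156,0],"jaw":116},{"twist":[0,0,0],"slide":[1,156,0],"jaw":116}]'
python3 -m creep '[{"twist":[0,0,0],"slide":[0,0,0],"jaw":235},{"twist":[0,0,0],"slide":[0,0,0],"jaw":255},{"twist":[0,0,0],"slide":[0,0,0],"jaw":255},{"twist":[0,0,0],"slide":[0,0,0],"jaw":255},{"twist":[0,0,0],"slide":[0,0,0],"jaw":255}]' 30
python3 -m creep '[{"twist":[0,0,0],"slide":[0,-15,0],"jaw":255},{"twist":[0,0,0],"slide":[0,-45,0],"jaw":255},{"twist":[0,0,0],"slide":[0,-90,0],"jaw":255},{"twist":[0,0,0],"slide":[0,-135,0],"jaw":255},{"twist":[0,0,0],"slide":[0,-180,0],"jaw":255},{"twist":[0,0,0],"slide":[0,-225,0],"jaw":255},{"twist":[0,0,0],"slide":[0,-245,0],"jaw":255},{"twist":[0,0,0],"slide":[0,-245,0],"jaw":255}]'
python3 - <<'E'
from h import *
go(d2w(1,-12,244),95.85)
E
```

```text
clock: 28.9
position: [525.5, 172.7, 42.2]
tcp_rot: [[-0.169, 0.003, -0.986], [0.986, 0.0, -0.169], [-0.0, -1.0, -0.003]]
force: [-0.1, -0.7, -0.1]
grip_width: 0.546
clock: 29.4
position: [524.1, 172.9, 40.7]
tcp_rot: [[-0.169, 0.0, -0.986], [0.986, 0.0, -0.169], [0.0, -1.0, -0.0]]
force: [-1.2, 2.0, 1.5]
grip_width: 0.136
clock: 30.2
position: [525.9, 173.0, 290.6]
tcp_rot: [[-0.169, 0.008, -0.985], [0.986, 0.001, -0.169], [-0.001, -1.0, -0.008]]
force: [0.2, 0.3, -1.1]
grip_width: 0.128
slide [-262.8    2.2   71. ] twist [ 0.008  0.068 -0.   ] at [525.9 173.  290.6] dist 272.0 deckpos [ 54.  255.  246.6]
```

```bash
python3 -m creep '[{"twist":[0,0.01,0],"slide":[-20,0,6],"jaw":255},{"twist":[0,0.04,0],"slide":[-60,0,17],"jaw":255},{"twist":[0,0.068,0],"slide":[-105,0,29],"jaw":255},{"twist":[0,0.068,0],"slide":[-150,0,41],"jaw":255},{"twist":[0,0.068,0],"slide":[-190,0,52],"jaw":255},{"twist":[0,0.068,0],"slide":[-225,0,61],"jaw":255},{"twist":[0,0.068,0],"slide":[-250,0,68],"jaw":255},{"twist":[0,0.068,0],"slide":[-262,0,71],"jaw":255},{"twist":[0,0.068,0],"slide":[-262,0,71],"jaw":255},{"twist":[0,0.068,0],"slide":[-262,0,71],"jaw":255}]'
python3 - <<'E'
from h import *
go(d2w(1,-12,185),95.85)
shot('side','side11')
E
```

```text
clock: 31.2
position: [498.3, -96.4, 284.8]
tcp_rot: [[-0.102, -0.001, -0.995], [0.995, 0.001, -0.102], [0.001, -1.0, 0.001]]
force: [-0.7, -0.1, -1.5]
grip_width: 0.126
slide [-1.9 55.8 -2. ] twist [-0.001  0.001  0.001] at [498.3 -96.4 284.8] dist 56.0 deckpos [ -1.  -10.2 240.8]
```

View pics/side11.png

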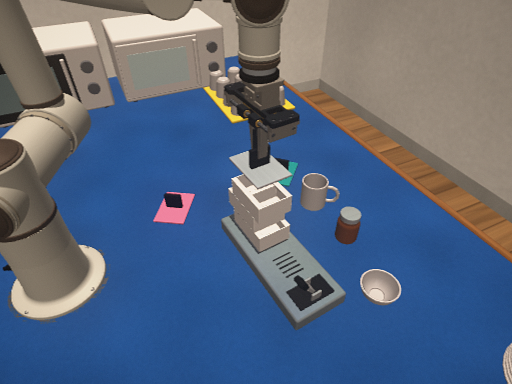

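The cover is held level at (260,165), above the intact stack. I'll lower it.

```bash
python3 -m creep '[{"twist":[0,0,0],"slide":[-2,10,-2],"jaw":255},{"twist":[0,0,0],"slide":[-2,28,-2],"jaw":255},{"twist":[0,0,0],"slide":[-2,40,-2],"jaw":255},{"twist":[0,0,0],"slide":[-2,48,-2],"jaw":255},{"twist":[0,0,0],"slide":[-2,52,-2],"jaw":255},{"twist":[0,0,0],"slide":[-2,55,-2],"jaw":255},{"twist":[0,0,0],"slide":[-2,56,-2],"jaw":255},{"twist":[0,0,0],"slide":[-2,56,-2],"jaw":255}]'
python3 - <<'E'
from h import *
go(d2w(1,-12,184.5),95.85);print(r.state()['force'])
E
python3 -m creep '[{"twist":[0,0,0],"slide":[0,0,0],"jaw":200},{"twist":[0,0,0],"slide":[0,0,0],"jaw":150},{"twist":[0,0,0],"slide":[0,0,0],"jaw":116},{"twist":[0,0,0],"slide":[0,0,0],"jaw":116},{"twist":[0,0,0],"slide":[0,-25,0],"jaw":116},{"twist":[0,0,0],"slide":[0,-70,0],"jaw":116},{"twist":[0,0,0],"slide":[0,-115,0],"jaw":116},{"twist":[0,0,0],"slide":[0,-130,15],"jaw":116},{"twist":[0,0,0],"slide":[0,-130,25],"jaw":116},{"twist":[0,0,0],"slide":[0,-130,25],"jaw":116}]'
python3 - <<'E'
from h import *
c=shot('wrist','w12');shot('side','side12');shot('scene','scene12')
go(d2w(-75,-230,180));rim('w12',200)
E
```

```text
clock: 32.05
position: [500.9, -99.4, 230.0]
tcp_rot: [[-0.102, 0.001, -0.995], [0.995, -0.0, -0.102], [-0.0, -1.0, -0.001]]
force: [-0.3, -0.3, -1.8]
grip_width: 0.129
slide [1.4 1.5 0.3] twist [ 0.001  0.    -0.   ] at [500.9 -99.4 230. ] dist 2.0 deckpos [  1.3 -13.4 186. ]
[-0.26035281 -0.251697   -1.84826283]
clock: 33.05
position: [475.0, -101.8, 359.0]
tcp_rot: [[-0.101, -0.0, -0.995], [0.995, 0.0, -0.101], [0.0, -1.0, 0.0]]
force: [0.7, -0.7, -0.1]
grip_width: 0.547
slide [-217.4  133.3   50.3] twist [-0.003 -0.002  0.002] at [ 475.3 -101.5  357.6] dist 260.0 deckpos [-24.3 -12.9 313.6]
w12 rim deck xy [  0.4 -14.3] size [130.3  89.4] yaw off -0.2 z 200.5
```

View pics/w12.png

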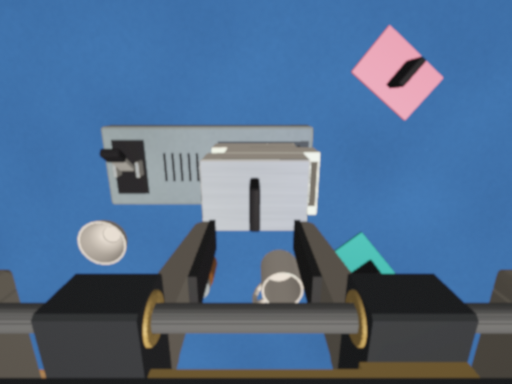

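View pics/side12.png

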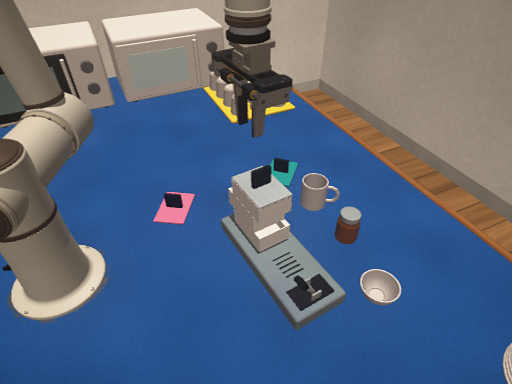

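View pics/scene12.png

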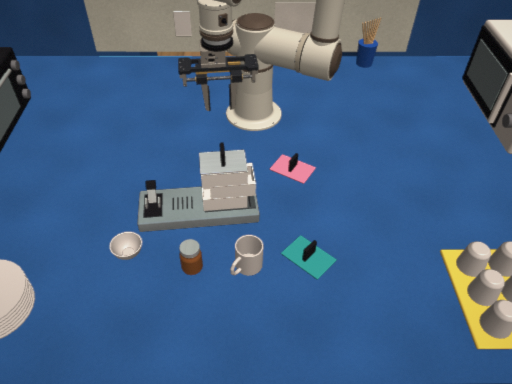

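The cover lies squarely on top: deck x = 0.4, y = -14.3, top at z ≈ 199, as expected. The lever is still off, at side (305,285). Next, switch on from the robot's side.

```bash
python3 -m creep '[{"twist":[0,0,0],"slide":[-20,0,10],"jaw":255},{"twist":[0,0,0],"slide":[-60,0,30],"jaw":255},{"twist":[0,0,0],"slide":[-100,0,50],"jaw":255},{"twist":[0,0,0],"slide":[-145,0,61],"jaw":255},{"twist":[0,0,0],"slide":[-190,0,61],"jaw":255},{"twist":[0,0,0],"slide":[-217,30,61],"jaw":255},{"twist":[0,0,0],"slide":[-217,75,61],"jaw":255},{"twist":[0,0,0],"slide":[-217,120,61],"jaw":255},{"twist":[0,0,0],"slide":[-217,150,61],"jaw":255},{"twist":[0,0,0],"slide":[-217,150,61],"jaw":255}]'
python3 - <<'E'
from h import *
shot('side','side13');shot('scene','scene13')
go(d2w(-85,-230,53))
E
```

```text
clock: 34.2
position: [434.6, -320.7, 202.8]
tcp_rot: [[-0.102, -0.008, -0.995], [0.995, 0.01, -0.102], [0.011, -1.0, 0.007]]
force: [-0.2, 0.9, -0.3]
grip_width: 0.003
slide [ -0.2 112.3   0. ] twist [-0.001 -0.001  0.001] at [ 437.2 -323.6  209.3] dist 112.0 deckpos [ -84.9 -230.   165.3]
```

View pics/side13.png

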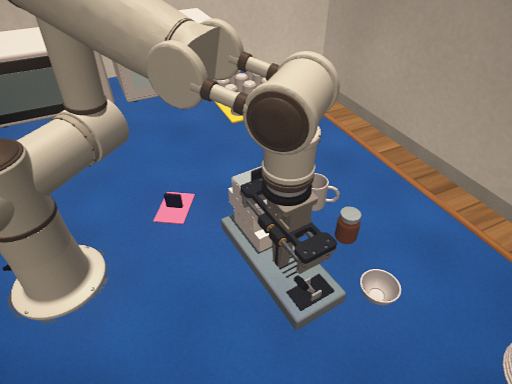

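View pics/scene13.png

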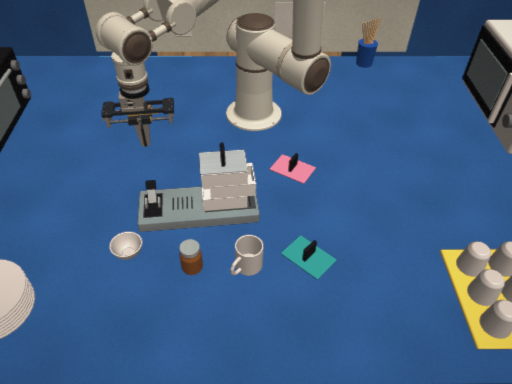

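The gripper, at scene (140,110), is well clear of the stack. I'll descend behind the lever and push away from the robot.

```bash
python3 -m creep '[{"twist":[0,0,0],"slide":[0,35,0],"jaw":255},{"twist":[0,0,0],"slide":[0,75,0],"jaw":255},{"twist":[0,0,0],"slide":[0,105,0],"jaw":255},{"twist":[0,0,0],"slide":[0,112,0],"jaw":255},{"twist":[0,0,0],"slide":[0,112,0],"jaw":255},{"twist":[0,0,0],"slide":[0,112,0],"jaw":255},{"twist":[0,0,0],"slide":[0,112,-10],"jaw":255},{"twist":[0,0,0],"slide":[0,112,-20],"jaw":255},{"twist":[0,0,0],"slide":[0,112,-30],"jaw":255},{"twist":[0,0,0],"slide":[0,112,-38],"jaw":255}]'
python3 -m creep '[{"twist":[0,0,0],"slide":[0,0,-8],"jaw":255},{"twist":[0,0,0],"slide":[0,0,-16],"jaw":255},{"twist":[0,0,0],"slide":[0,0,-24],"jaw":255},{"twist":[0,0,0],"slide":[0,0,-32],"jaw":255},{"twist":[0,0,0],"slide":[0,0,-40],"jaw":255},{"twist":[0,0,0],"slide":[0,0,-46],"jaw":255},{"twist":[0,0,0],"slide":[0,0,-46],"jaw":255},{"twist":[0,0,0],"slide":[0,0,-40],"jaw":255},{"twist":[0,0,0],"slide":[0,0,-30],"jaw":255}]'
python3 - <<'E'
from h import *
shot('side','side14');go(d2w(-85,-230,53));print(r.state()['force'])
E
```

```text
clock: 35.3
position: [476.2, -320.1, 98.2]
tcp_rot: [[-0.103, 0.0, -0.995], [0.995, -0.001, -0.103], [-0.001, -1.0, -0.0]]
force: [-1.9, 1.0, 0.9]
grip_width: 0.006
clock: 36.2
position: [504.3, -317.0, 97.5]
tcp_rot: [[-0.102, -0.0, -0.995], [0.995, 0.0, -0.102], [0.0, -1.0, 0.0]]
force: [-0.8, -0.6, 0.5]
grip_width: 0.003
slide [ 0.1  0.4 66. ] twist [-0.002 -0.002  0.001] at [ 502.7 -317.1   97.3] dist 66.0 deckpos [ -19.  -230.1   53.3]
[ 0.86494235 -0.57962329 -1.13591512]
```

View pics/side14.png

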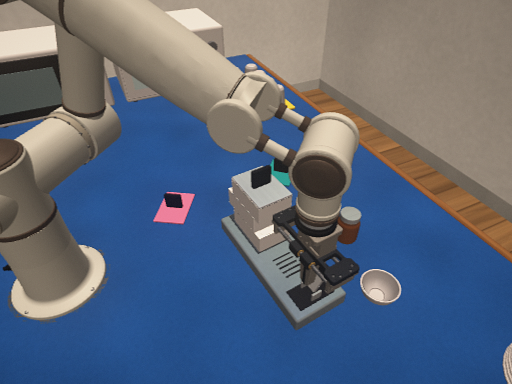

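Here the fingers hide the lever. I'll lift, back off and look.

```bash
python3 -m creep '[{"twist":[0,0,0],"slide":[0,-15,10],"jaw":255},{"twist":[0,0,0],"slide":[0,-50,20],"jaw":255},{"twist":[0,0,0],"slide":[0,-95,40],"jaw":255},{"twist":[0,0,0],"slide":[0,-140,60],"jaw":255},{"twist":[0,0,0],"slide":[0,-180,80],"jaw":255},{"twist":[0,0,0],"slide":[-20,-200,90],"jaw":255},{"twist":[0,0,0],"slide":[-20,-200,90],"jaw":255},{"twist":[0,0,0],"slide":[-20,-200,90],"jaw":255}]'
python3 - <<'E'
from h import *
for n in ['side','scene']:
    c=shot(n,n+'15');P=cloud(c);z=P[...,2]
    L=(abs(P[...,0]-530)<90)&(P[...,1]<-280)&(P[...,1]>-345)&(z>85)&(z<130)
    for m in comps(L,10): print('lever tip deck',w2d(P[m].mean(0)).round(1))
    # stack layers: centroid extents along deck y from visible faces
    for i,(a,b) in enumerate([(58,86),(106,134),(154,182),(193,203),(210,238)]):
        m=(abs(P[...,0]-498)<110)&(abs(P[...,1]+86)<125)&(z>a)&(z<b)
        q=(P[m]-DECK)@np.stack([DX,DY],1); print(n,i,'y',np.percentile(q[:,1],[1,99]).round(1),'x',np.percentile(q[:,0],[1,99]).round(1),m.sum())
E
```

```text
clock: 37.05
position: [416.9, -345.9, 297.0]
tcp_rot: [[-0.101, -0.0, -0.995], [0.995, 0.001, -0.101], [0.001, -1.0, 0.0]]
force: [-0.4, 1.1, -0.9]
grip_width: 0.006
lever tip deck [  27.5 -231.    56.6]
side 0 y [-79.8  46.4] x [-43.   -2.9] 280
side 1 y [-55.9  73.8] x [-43.2   1. ] 262
side 2 y [-78.3  49.3] x [-43.2 -13.7] 322
side 3 y [-78.4  48.8] x [-42.8 -14.8] 359
side 4 y [-20.7 -14.6] x [-22.1  -0.8] 31
lever tip deck [  37.9 -230.6   59.9]
scene 0 y [-80.4  45.9] x [-6.3 51.6] 300
scene 1 y [-56.9  71.8] x [-42.5  51.7] 358
scene 2 y [-79.1  48.4] x [43.7 51.4] 334
scene 3 y [-80.1  47.1] x [-40.4  49.5] 960
scene 4 y [-22.3 -12.2] x [ 5.4 30.6] 34
```

View pics/side15.png

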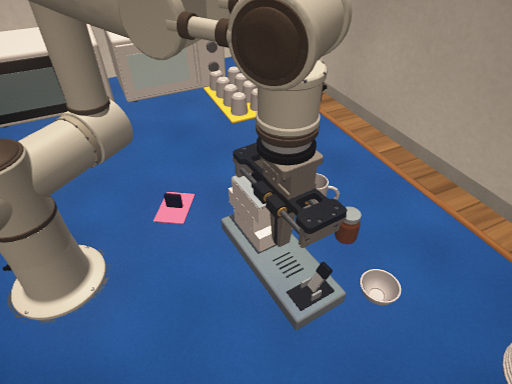

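View pics/scene15.png

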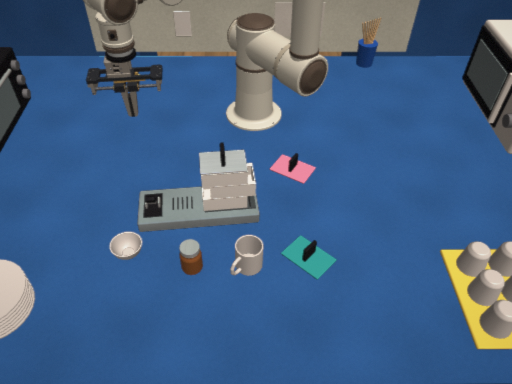

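Lever on (tip at deck x ≈ +38, side picture (320,270)). The stack and cover are intact within tolerance, the bystanders are in place, and the arm is clear. I'll hand in.

Run:
```python
from h import *
print(r.state()['clock'],r.state()['force']); print(r.close_job())
```

```text
37.15 [0.22384912 0.27104963 0.33123914]
the job is handed in; nothing more can be done
None
```

I switched the dryer off, stacked the three trays in a zigzag on the grille, laid the cover on top and switched the dryer on again. I handed it in at 37 s with the arm clear; the hand-in reported no verdict.

- **Switch:** the first push at "off" failed: the fingers rode over the lever with about 29 N upward force. The slower repeat worked. The lever showed off throughout the stacking, and it was on at the end, with its tip about 38 mm to the far side.
- **Stack:** along the grille, the wrist camera put the trays at about -14.5, +9.2 and -13.2 mm, and the cover at -14.3 mm. Across the grille all were within about 0.5 mm of centre, and they sat square to within 0.4°. The cover top was at about 199 mm, as expected.
- **Disagreement:** the scene and side cameras put the lowest tray 1–2 mm further towards the switch, at about -15 to -17 mm. That is closer to the -20 mm limit, but still inside it.
- **Bystanders:** the mug, jar, bowl and the pink and turquoise look-alikes looked unmoved in the last pictures. I saw no tray or cover knocked aside.

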